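Press a new handle onto a rasp with a trigger clamp, then release the clamp

ROBOT

A 6-joint arm with a two-finger parallel gripper is mounted at the origin on a cart in front of the work surface, level with it; the furniture and walls round the work are solid. World frame = base frame: x ahead of the robot, y to its left, z up, the work surface at z = 0. Lengths are in m, angles in rad, forces in N, time in s.
With the tool pointing down it reaches from about 0.35 to 0.975 m from the base axis. Payload 4.9 kg.
Tool frame: the origin (TCP) lies at the very end of the fingers, on their centre line; the grasp point (between the pads) lies 19 mm behind it; z points along the fingers, y is the line along which they close (so a half turn about z gives the same grasp; the last joint's range is limited). The gripper opens to 85 mm and grips with 20 to 120 N. Pads are 22 mm wide; open, the fingers measure 114 mm over their backs; the gripper's body (76 mm by 85 mm) begins 54 mm behind the grasp point. The pads swing forward as they close: fully open they stand 13 mm farther back than shut.
Start: joints at [1.168, 0.053, 1.613, -0, 1.476, -0.119], TCP at [0.175, 0.6, 0.231] pointing down, gripper open.
Joint ranges: [-3.01, 3.01], [-1.01, 2.22], [0.06, 2.58], [-1.02, 4.17], [0.09, 2.62], [-3.14, 3.14]. Speed limits (rad/s): [2.57, 2.57, 3.14, 3.14, 3.14, 3.14].

INTERFACE

Orientations are given as a unit quaternion [w, x, y, z].
In Python, from plant import manip gives the robot as it stands.
- The arm moves only by the tool play_rows, never from a script. Its argument "series" is a list that holds one entry, the list of rows, each a list of 7 numbers: the shift along the world's x, y, z in m, then the turn, a rotation vector about the world's x, y, z in degrees, then the opening, from 0 (shut) to 1 (fully open). In form: [[[dx, dy, dz, rx, ry, rz, grip], ...]]. A call has 1 to 10 rows; each row shifts and turns the commanded pose from where the row before left it; what a row does not reach is not made up. A row lasts 1/10 s, in which the tool goes at most 50 mm and 8.59 degrees, less where a joint would pass 70% of its speed; a pose out of reach is approached as far as the arm can. A call with a gripper value outside its range is refused whole. The fingers move at their own pace and stop on an object; the grip force is fixed at half the most. Time passes only in rows, so rows that do not move let the fingers close. It gives the time, the measured TCP pose, the force, the opening and the grip force at its end, in the units of the state.
- manip.state(): the state, without advancing time (a new reading comes with each control period).
- manip.grab_frame(name): name is "scene" or "top" or "wrist"; returns a dict with "frame" (480x640x3 uint8, blue, green, red), "mtx" (3x3 intrinsics, pixels), "R" (3x3) and "t" (3): a world point X has camera coordinates R X + t. Camera axes: x right, y down, z forward; pixel columns grow to the right and rows downward; lengths in m; the calibration is good to about 2 mm. A picture is of the moment at which its call begins. There is no depth.
- manip.job_done(): hands the job in; it is judged then, once.
The state is a dict: "time": time; "joint_pos": joint angles; "joint_vel": joint speeds; "joint_efforts": joint torques, N m; "tool_pos": TCP position; "tool_rot": TCP orientation; "contact_force": force on the tool from outside, world axes, zero at the start; "ft_torque": the same for the moment, N m; "gripper_width": opening from 0.0 (shut) to 1.0 (fully open); "grasp_force": force on a finger pad.
Only numpy, scipy, OpenCV 4.12 (cv2) and the standard library are available. Lean on these libraries where they do the work, as an engineer would, in place of code of your own. Each camera call takes 0.05 s, during which the arm holds its last target. There are 200 camera calls.

TASK

The rasp held in the pressing jig needs its new handle. Lay the loose square handle in the wooden cradle with its steel-ringed mouth facing the tang, let go of it, and drive it on by squeezing the clamp's trigger again and again until the ferrule sits fully home against the rasp's shoulder, squeezing no harder than the job needs so that the wood is not crushed. Then press the release tab until the jaw has sprung fully back open, leaving the handle on the rasp; push neither the handle onto the tang nor the jaw by hand, and leave the other things on the bench where they lie.

Things in the scene. Friction and masses are not known exactly. Their poses are not given: they have to be found in the camera images.
- jig: Fixed pressing jig: plywood board 272 x 90 x 18 mm; on it a bar clamp lying flat, a cradle and a stop holding a flat rasp. Origin at bench height under the clamp's black housing, on the bar's line; x along the bar (the jaw closes towards -x), z up. All 'jig mm' below are in this frame. Housing: x -30 to 42, y -25 to 19, top z 46. Steel bar: y = 0, x -34 to 198, top z 36.
- cradle (a point): Middle of the cradle's floor, at x 112, y -45, z 28 jig mm (axes as the jig's). The cradle is a wooden channel along x, from x 50 to 164 jig mm, 30 mm wide, its cheeks 13 mm high above the floor with tops chamfered to 40 mm wide. A handle whose middle lies here has its mouth 6 mm clear of the tang's tip.
- tang_root (a point): Root of the rasp's tang, centred in the shoulder's face that looks to +x: x 40, y -45, z 42 jig mm (axes as the jig's). The tapered tang sticks out 22 mm towards +x. The handle is home when its mouth is here, the ferrule bearing on the shoulder. The steel stop beside it is 58 mm high.
- handle: The new handle, loose: beech, rounded-square, 88 x 28 x 28 mm, about 70 g, a bright steel ferrule round its mouth. Origin at the centre of its underside; x points along it, out of the mouth. Bore 10 mm square, 28 deep. The tang enters freely for some 8 mm, then grips: 8 to 22 N to push on. The wood is crushed if the jaw presses it with more than 80 N.
- handle_mouth (a point): Centre of the handle's mouth (end face of the ferrule), 44 mm from the handle's middle and 14 mm above its underside.
- jaw: The clamp's moving jaw, carried by the bar: black arm reaching over the cradle, rubber face 24 x 25 mm. Its origin coincides with the jig's when the clamp is open and moves with the bar. The rubber face lies at x 173 jig mm, less the value of joint bar; jaw top z 57 mm.
- bar (a joint): How far bar and jaw have closed, m: 0 fully open, about 0.045 with the handle home. A ratchet of 5 mm pitch holds it against a return spring of 4 to 7 N; each full squeeze of the trigger gains one tooth (5 mm), a part squeeze is not kept. May start up to two teeth closed.
- trigger (a joint): Angle of the trigger, rad: 0 at rest, 0.30 fully squeezed; its spring (3 to 5 N at the face) returns it. It must pass about 0.25 to gain a tooth and come back below 0.06 to catch the next. Until the handle is home 20 N on the face squeezes it fully; with the handle home 20 N stalls it at about 0.2 to 0.23 (38 mm over grip and trigger) and 35 N at about 0.28.
- trigger_face (a point): Middle of the trigger's outer face, which looks to +x, 40 mm above the bench: at x 47, y 66 jig mm at rest and x 23, y 62 fully squeezed. Trigger 10 mm thick, 72 mm long, z 26 to 54 mm; upright pivot at x 30, y -12.5 jig mm. Once home, the jaw presses with about 2.6 times the force on this face less 18 N: 20 N here gives some 35 N; about 40 N and more crushes the handle.
- pistol_grip (a point): Middle of the clamp's fixed pistol grip, at x 0, y 60, z 40 jig mm: 18 mm thick along x, y 30 to 101, z 22 to 56 jig mm. Over grip and trigger together it measures about 56 mm along x at rest and 32 mm squeezed (then from x -9 to 23); the grip does not give way. The bench below is free.
- release_tab (a point): Place to press on the ribbed steel release tab on top of the housing, at x 27, y 0, z 57.5 jig mm; tab 18 mm wide. Pressed down 4 to 5 mm with 3 to 8 N it lifts the ratchet's tooth (hard stop at 5.5 mm); kept down with the trigger let go, the bar springs fully open in about a second.
- old_handle: Bystander: the rasp's old turned handle, round brown wood, no ferrule, 106 x 34 mm, loose, beside the jig on the chair's side.
- chalk: Bystander: flat piece of white chalk 44 x 50 x 8 mm, loose, beside the jig on the chair's side.

How it is judged:
On the way, in this order (a step that is already met when the one before it is completed fails the run):
1. the handle lies in the cradle, in line with the tang, its mouth facing the tang and not yet driven on, and is let go (x of handle_mouth in the frame of tang_root between 0.012 and 0.045 m and y of handle_mouth in the frame of tang_root between -0.004 and 0.004 m and z of handle_mouth in the frame of tang_root between -0.004 and 0.004 m and angle between the x axis of handle and the x axis of jig, either way round below 0.08 rad and contact force between the fingers and handle below 0.5 N), for 0.2 s.
2. the jaw presses the ferrule home against the rasp's shoulder (within 2 mm) (x of handle_mouth in the frame of tang_root below 0.002 m and y of handle_mouth in the frame of tang_root between -0.004 and 0.004 m and z of handle_mouth in the frame of tang_root between -0.004 and 0.004 m and angle between the x axis of handle and the x axis of jig, either way round below 0.08 rad and value of joint bar above 0.038 m and contact force between the fingers and handle below 0.5 N), for 0.1 s.
At the end, for the whole second after the job is handed in: The handle is at rest on the rasp, its mouth within 2 mm of the shoulder and within 4 mm and 0.08 rad of the tang's line; the clamp's jaw is fully open again (bar within 6 mm of open) and the trigger at rest (x of handle_mouth in the frame of tang_root below 0.002 m and y of handle_mouth in the frame of tang_root between -0.004 and 0.004 m and z of handle_mouth in the frame of tang_root between -0.004 and 0.004 m and angle between the x axis of handle and the x axis of jig, either way round below 0.08 rad and value of joint bar below 0.006 m and value of joint trigger below 0.04 rad and linear speed of handle below 0.02 m/s); the robot touches nothing.
It fails at once if the jaw crushes the handle (more than 80 N) (contact force between jaw and handle above 80 N).
It fails at once if the handle is pushed or pulled by hand once it is driven onto the tang (x of handle_mouth in the frame of tang_root below 0.01 m and y of handle_mouth in the frame of tang_root between -0.004 and 0.004 m and z of handle_mouth in the frame of tang_root between -0.004 and 0.004 m and angle between the x axis of handle and the x axis of jig, either way round below 0.08 rad and contact force between the fingers and handle above 3 N).
It fails at once if the jaw is pushed by hand instead of by the trigger (contact force between the arm and jaw above 6 N).
It fails at once if a bystander is knocked away by more than 30 mm (distance of any of old_handle, chalk from where it was at the start of the episode above 0.03 m).
It also fails if it takes over 64 s, if anything falls off the work surface, if the arm or the gripper's body presses on something with over 40 N, if the wrist force passes 120 N, or if a joint passes its speed limit or range.

## Working session

There is one attempt and no reset: what is moved stays moved. The work goes in short steps, Python scripts to look and compute and a tool call to move; the robot and the scene stay as the last step left them, time stands still between calls to the robot, and variables do not carry over. Pictures are saved under pics/ and viewed, at most 10 in all, crops included, and the job is handed in when it is done.

Besides the shell and the picture viewer there is one more tool, called after "Emit:" as name(argument=value, ...), one argument or row to a line, values as JSON. play_rows: Moves the arm, as the interface text tells. Its arguments: {"type":"object","properties":{"series":{"type":"array"}},"required":["series"]}

```bash
mkdir -p pics; python3 - <<'E'
from plant import manip
import cv2,numpy as np
s=manip.state();print(s)
a=manip.grab_frame("top");b=manip.grab_frame("scene")
for n,f in (("top",a),("scene",b)):
    cv2.imwrite(f"pics/{n}0.png",f["frame"]);print(n,f["mtx"].tolist(),f["R"].tolist(),f["t"].tolist())
E
```

```text
{'time': 0.0, 'joint_pos': array([ 1.16797317e+00,  5.33723296e-02,  1.61427245e+00,  7.79206614e-06,
        1.47600675e+00, -1.19023289e-01]), 'joint_vel': array([ 0.00114354, -0.00116315,  0.0015862 ,  0.00101989,  0.00149713,
       -0.00156639]), 'joint_efforts': array([-2.28907549e-03, -3.93684661e+01, -3.70169806e+01, -3.07630607e-04,
        6.98267191e-03,  2.48333428e-06]), 'tool_pos': array([0.17477192, 0.59942537, 0.2300663 ]), 'tool_rot': array([-2.69312673e-04,  1.41424499e-01,  9.89948509e-01, -9.93589406e-04]), 'contact_force': array([ 0.60165494, -0.43138017, -0.07477303]), 'ft_torque': array([0.03340271, 0.02022815, 0.00231663]), 'grasp_force': 0.0, 'gripper_width': 1.0000525959843263}
top [[468.7958364860343, 0.0, 320.90693296059453], [0.0, 468.7958364860343, 241.95164964857767], [0.0, 0.0, 1.0]] [[-0.2658730123829844, -0.9639785550439623, -0.007542327343123905], [-0.9263878284463437, 0.25765391653141523, -0.27462711192176564], [0.26667795670595823, -0.06602881727985081, -0.9615212232165024]] [0.2749741736718754, 0.493511191633954, 0.7790582320134359]
scene [[576.8011591801894, 0.0, 315.5677777502687], [0.0, 576.8011591801894, 225.1055807687487], [0.0, 0.0, 1.0]] [[-0.6767671586311175, -0.7361513226432734, 0.008212379005067109], [-0.571728942269278, 0.5185153653855035, -0.6358205976773557], [0.4638019292435256, -0.4349977540513243, -0.7717931875834917]] [0.47444155235652896, 0.30912699105286395, 0.6964082636640632]
```

View pics/top0.png

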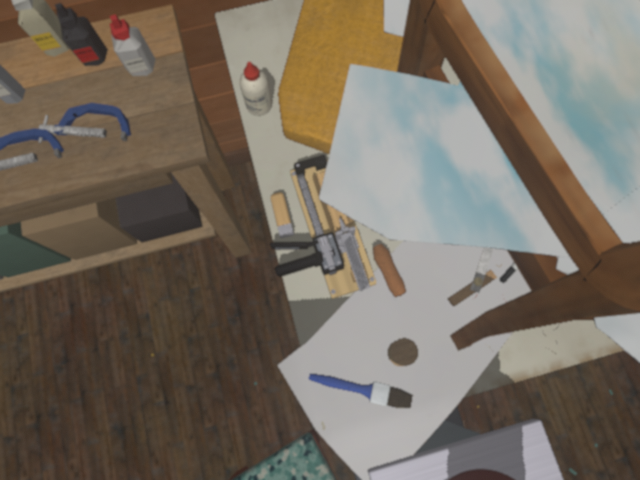

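View pics/scene0.png

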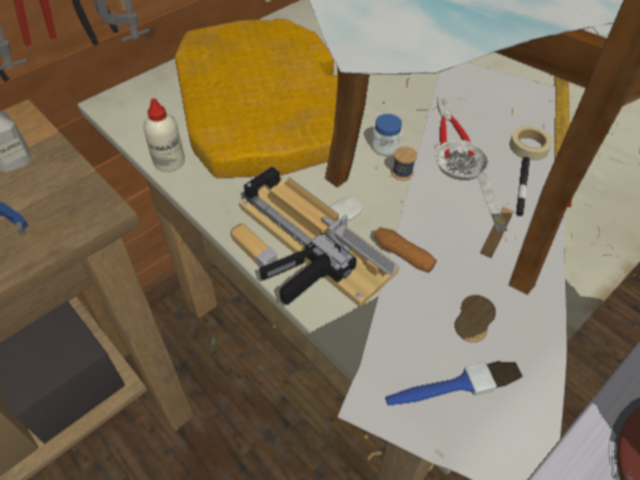

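Both views show the jig (top ≈(330,230), scene ≈(315,240)). The loose handle lies at top ≈(282,213), scene ≈(253,243), with its ferrule towards the jig's pistol-grip end. I'll enlarge both to get landmarks.

```bash
python3 - <<'E'
import cv2
a=cv2.imread("pics/top0.png")[145:305,245:420];b=cv2.imread("pics/scene0.png")[155:315,220:433]
cv2.imwrite("pics/topc.png",cv2.resize(a,None,fx=3.75,fy=3.75,interpolation=cv2.INTER_CUBIC))
cv2.imwrite("pics/scenec.png",cv2.resize(b,None,fx=3.75,fy=3.75,interpolation=cv2.INTER_CUBIC))
E
```

```text
(no output)
```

View pics/topc.png

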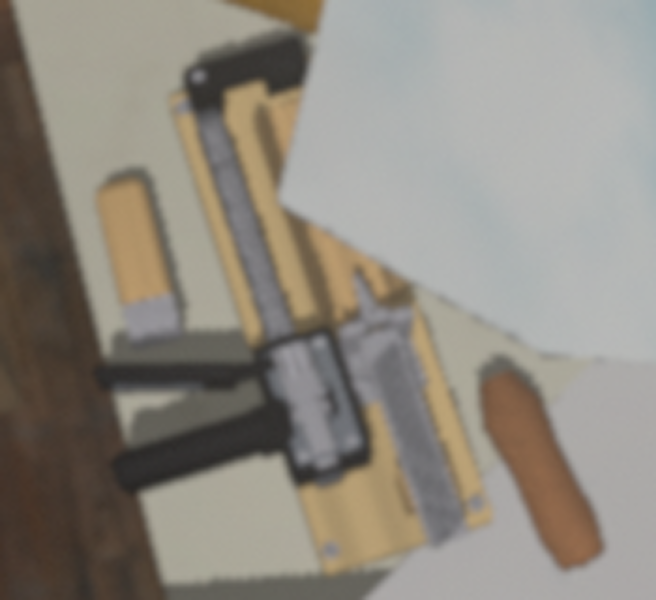

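View pics/scenec.png

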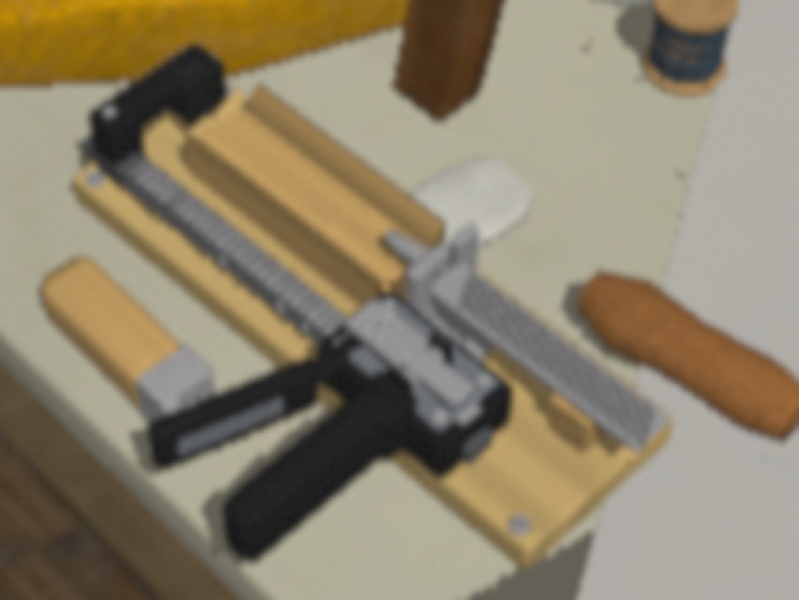

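The crops give clear landmarks: board corners, housing corners, tang tip at crop (360,268) in top and (388,238) in scene, and the handle's corners. The handle's mouth already faces the trigger. I'll fit the poses from both views and triangulate the overhanging chair corner.

```bash
cat > h.py <<'E'
import numpy as np
from scipy.optimize import least_squares
CAM={}
CAM["top"]=(468.7958,320.907,241.9516,np.array([[-0.2658730123829844,-0.9639785550439623,-0.007542327343123905],[-0.9263878284463437,0.25765391653141523,-0.27462711192176564],[0.26667795670595823,-0.06602881727985081,-0.9615212232165024]]),np.array([0.2749741736718754,0.493511191633954,0.7790582320134359]))
CAM["scene"]=(576.80116,315.56778,225.10558,np.array([[-0.6767671586311175,-0.7361513226432734,0.008212379005067109],[-0.571728942269278,0.5185153653855035,-0.6358205976773557],[0.4638019292435256,-0.4349977540513243,-0.7717931875834917]]),np.array([0.47444155235652896,0.30912699105286395,0.6964082636640632]))
def proj(c,X):
    f,cx,cy,R,t=CAM[c];p=R@np.asarray(X)+t;return np.array([cx+f*p[0]/p[2],cy+f*p[1]/p[2]])
def tri(obs):
    return least_squares(lambda X:np.concatenate([proj(c,X)-uv for c,uv in obs]),[.6,.3,.1])
def onz(c,uv,z):
    return least_squares(lambda X:proj(c,[X[0],X[1],z])-uv,[.6,.2]).x
def W(p,q):  # jig mm -> world; p=x,y,yaw
    q=np.asarray(q,float)/1000;c,s=np.cos(p[2]),np.sin(p[2]);return np.array([p[0]+c*q[0]-s*q[1],p[1]+s*q[0]+c*q[1],q[2]])
E
python3 - <<'E'
from h import *
T=lambda u,v:np.array([u/3.75+245,v/3.75+145])
S=lambda u,v:np.array([u/3.75+220,v/3.75+155])
for c in CAM: print(c,"cam at",(-CAM[c][3].T@CAM[c][4]).round(3))
L=[("top",T(172,95),'A'),("top",T(325,572),'B'),("top",T(490,520),'C'),("scene",S(75,180),'A'),("scene",S(528,548),'B'),("scene",S(670,420),'C'),
("top",T(360,268),(62,-45,42)),("scene",S(386,238),(62,-45,42)),
("top",T(258,345),(42,19,46)),("top",T(335,328),(42,-25,46)),("top",T(368,462),(-30,-25,46)),("top",T(300,482),(-30,19,46)),
("scene",S(508,385),(-30,-25,46)),("scene",S(258,88),(164,-65,41)),("scene",S(442,222),(50,-65,41)),
("top",T(122,473),(0,101,50)),("scene",S(238,535),(0,101,45))]
def pt(k,b):
    if isinstance(k,tuple): return k
    return {'A':(b[0]+272,b[1]+90,18),'B':(b[0],b[1]+90,18),'C':(b[0],b[1],18)}[k]
f=lambda p:np.concatenate([proj(c,W(p,pt(k,p[3:])))-uv for c,uv,k in L])
y0=onz("top",T(325,572),.018);y1=onz("top",T(172,95),.018);yaw=np.arctan2(*(y1-y0)[::-1])
r=least_squares(f,[*(y0*.7+y1*.3),yaw,-80,-65],x_scale=[.01,.01,.01,10,10],loss="soft_l1")
print("jig",r.x.round(4));
for l,e in zip(L,f(r.x).reshape(-1,2)): print(l[0],l[2],e.round(1))
p=r.x
# handle
H=[("top",T(133,338),1,1),("top",T(184,325),1,-1),("top",T(97,188),-1,1),("top",T(147,172),-1,-1),("scene",S(42,287),-1,1),("scene",S(86,260),-1,-1),("scene",S(212,372),1,-1)]
# h: centre x,y,yaw; local x to mouth. side sign: image-left = jig +y
def hp(h,a,b): c,s=np.cos(h[2]),np.sin(h[2]);x,y=.044*a,-.0125*b;return [h[0]+c*x-s*y,h[1]+s*x+c*y,.026]
g=lambda h:np.concatenate([proj(c,hp(h,a,b))-uv for c,uv,a,b in H])
rh=least_squares(g,[*onz("top",T(140,255),.028),p[2]+np.pi],x_scale=[.01,.01,.1]);h=rh.x
print("handle",h.round(4),"yaw rel to jig+pi",np.degrees(h[2]-p[2]-np.pi),g(h).reshape(-1,2).round(1).tolist())
d=np.array(h[:2])-p[:2];c,s=np.cos(p[2]),np.sin(p[2]);print("handle in jig mm",(c*d[0]+s*d[1])*1e3,(-s*d[0]+c*d[1])*1e3)
for n,q in dict(cradle=(112,-45,28),root=(40,-45,42),trig=(47,66,40),trigsq=(23,62,40),grip=(0,60,40),tab=(27,0,57.5),jaw=(173,-45,57)).items(): print(n,W(p,q).round(4))
for a,b in (((319.7,199.7),(336,69)),((319.7,199.7),(410,73))):
    r=tri([("top",np.array(a)),("scene",np.array(b))]);print("corner",r.x.round(3),r.cost.round(1))
for z in (.3,.4,.45,.5,.6): print(z,[proj("scene",[*onz("top",uv,z),z]).round(0).tolist() for uv in ((350,65),(319.7,199.7),(560,258),(470,88))],onz("top",(319.7,199.7),z).round(3))
print("edge table near jaw",onz("top",(245,140),0),onz("top",(285,300),0), "chair leg base scene",onz("scene",S(440,118),0),onz("scene",S(395,85),0))
E
```

```text
top cam at [0.323 0.189 0.887]
scene cam at [0.175 0.492 0.73 ]
jig [ 5.26800e-01  1.26000e-01  3.97000e-02 -7.28885e+01 -7.33970e+01]
top A [-1.2 -0. ]
top B [-0.2  0.5]
top C [ 1.4 -0.1]
scene A [-1.2 -1.4]
scene B [-0.2  0.9]
scene C [ 2.  -0.8]
top (62, -45, 42) [-0.5  2.5]
scene (62, -45, 42) [ 1.4 -1. ]
top (42, 19, 46) [-2.4  0.9]
top (42, -25, 46) [-0.6 -1.4]
top (-30, -25, 46) [ 2.8 -1.5]
top (-30, 19, 46) [-1.8  0.3]
scene (-30, -25, 46) [ 3.9 -0.6]
scene (164, -65, 41) [ 0.2 -0.6]
scene (50, -65, 41) [0.8 1. ]
top (0, 101, 50) [-2.2  0.4]
scene (0, 101, 45) [-0.9 -1.5]
handle [0.6369 0.1885 3.1331] yaw rel to jig+pi -2.761732184696729 [[0.3, 1.0], [-0.7, 1.3], [-0.6, -0.4], [-1.6, 0.8], [-1.0, -1.8], [-0.0, -2.7], [1.9, 0.7]]
handle in jig mm 112.45031401962157 58.0824573052162
cradle [0.6405 0.0855 0.028 ]
root [0.5686 0.0826 0.042 ]
trig [0.5712 0.1938 0.04  ]
trigsq [0.5474 0.1889 0.04  ]
grip [0.5245 0.186  0.04  ]
tab [0.5538 0.1271 0.0575]
jaw [0.7015 0.0879 0.057 ]
corner [0.514 0.145 0.385] 10.3
corner [0.471 0.128 0.407] 884.7
0.3 [[282.0, 19.0], [325.0, 118.0], [580.0, 83.0], [403.0, 4.0]] [0.542 0.135]
0.4 [[301.0, -27.0], [346.0, 61.0], [594.0, 30.0], [419.0, -41.0]] [0.505 0.144]
0.45 [[313.0, -57.0], [360.0, 24.0], [603.0, -4.0], [430.0, -69.0]] [0.486 0.149]
0.5 [[328.0, -93.0], [377.0, -21.0], [615.0, -46.0], [442.0, -104.0]] [0.467 0.154]
0.6 [[371.0, -197.0], [425.0, -147.0], [647.0, -164.0], [478.0, -205.0]] [0.43  0.163]
edge table near jaw [0.82584414 0.222854  ] [0.47611418 0.2247436 ] chair leg base scene [ 0.65220538 -0.00645117] [ 0.68167323 -0.00553776]
```

Jig: origin (0.527, 0.126), yaw 2.3°. Handle: centre (0.637, 0.189), mouth facing -x. The chair seat overhangs the cradle at z≈0.385, with its corner near (0.51, 0.145). I'll lean the tool back towards the robot to stay out from under it, and start the approach now.

Emit:
play_rows(
  series=[
    [[0.025,-0.035,0,0,0,7.9,0.53],[0.025,-0.035,0,0,0,7.9,0.53],[0.025,-0.035,0,0,-7.5,0,0.53],[0.025,-0.035,0,0,-7.5,0,0.53],[0.025,-0.035,0,0,-7.5,0,0.53],[0.025,-0.035,0,0,-7.5,0,0.53],[0.025,-0.035,0,0,0,0,0.53],[0.025,-0.035,0,0,0,0,0.53],[0.025,-0.035,0,0,0,0,0.53],[0.025,-0.035,0,0,0,0,0.53]],
  ],
)

```text
time: 1.1
tool_pos: [0.4252, 0.2486, 0.2309]
tool_rot: [0.259, 0.003, 0.966, 0.001]
contact_force: [0.7, 0.4, 0.1]
gripper_width: 0.53
grasp_force: 0.0
```

```bash
python3 - <<'E'
from plant import manip
import cv2
from h import *
s=manip.state();print(s["joint_pos"].round(3),s["tool_pos"].round(4))
f=manip.grab_frame("wrist");cv2.imwrite("pics/w1.png",f["frame"]);np.savez("w1.npz",**f)
M,R,t=f["mtx"],f["R"],f["t"];print("cam",(-R.T@t).round(3))
p=[.5268,.126,.0397]
for n,q in dict(tangtip=(62,-45,42),tab=(27,0,57.5),hole=(0,101,45),tf=(47,66,54),c=(164,-65,41),A=(199.1,16.6,18)).items():
    u=M@(R@W(p,q)+t);print(n,(u[:2]/u[2]).round(0))
for X in ([.5929,.1885,.014],[.681,.188,.014]):
    u=M@(R@np.array(X)+t);print((u[:2]/u[2]).round(0))
for uv in ((350,65),(319.7,199.7),(560,258),(470,88)): print("seat",onz("top",uv,.385).round(3))
print("leg2",onz("scene",(520,290),0))
E
```

```text
[ 0.519 -0.582  2.195 -0.284  1.081 -0.967] [0.4252 0.2486 0.2309]
cam [0.29  0.247 0.319]
tangtip [163. 254.]
tab [193. 240.]
hole [298. 206.]
tf [266. 249.]
c [175. 310.]
A [248. 309.]
[267. 236.]
[273. 286.]
seat [0.673 0.059]
seat [0.51  0.143]
seat [ 0.374 -0.093]
seat [ 0.602 -0.073]
leg2 [ 0.31349839 -0.0619979 ]
```

View pics/w1.png

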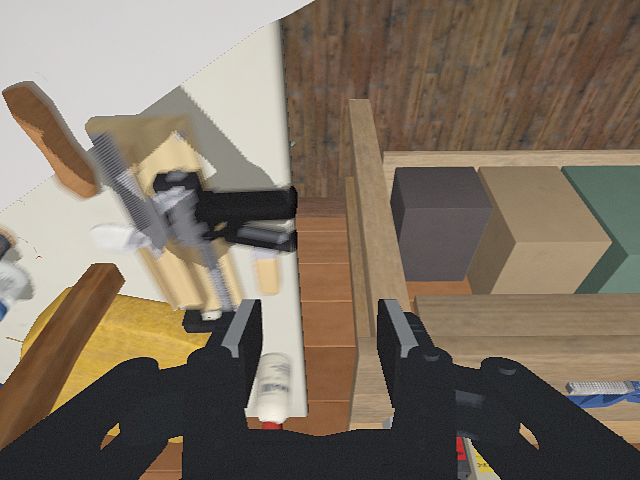

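The wrist view shows the handle at ≈(266,270), ferrule at (266,247), within a few pixels of my prediction. The seat covers x>0.48 for y<0.14, so I'll lean 5° more and go above the handle.

Emit:
play_rows(
  series=[
    [[0.029,-0.0075,-0.014,0,-5,0,0.53],[0.029,-0.0075,-0.014,0,0,0,0.53],[0.029,-0.0075,-0.014,0,0,0,0.53],[0.029,-0.0075,-0.014,0,0,0,0.53],[0.029,-0.0075,-0.014,0,0,0,0.53],[0.029,-0.0075,-0.014,0,0,0,0.53],[0.029,-0.0075,-0.014,0,0,0,0.53],[0.029,-0.0075,-0.014,0,0,0,0.53],[0,0,0,0,0,0,0.53],[0,0,0,0,0,0,0.53]],
  ],
)

```text
time: 2.15
tool_pos: [0.6565, 0.1898, 0.1178]
tool_rot: [0.299, 0.004, 0.954, 0.001]
contact_force: [0.8, 0.9, 0.5]
gripper_width: 0.526
grasp_force: 0.0
```

```bash
python3 - <<'E'
from plant import manip
import cv2
from h import *
s=manip.state();print(s["joint_pos"].round(3),s["tool_pos"].round(4))
f=manip.grab_frame("wrist");np.savez("w2.npz",**f)
M,R,t=f["mtx"],f["R"],f["t"]
img=f["frame"].copy()
p=[.5268,.126,.0397]
def dot(X,col):
    u=M@(R@np.asarray(X)+t);u=u[:2]/u[2];cv2.circle(img,tuple(int(round(v)) for v in u),2,col,-1);return u.round(0)
for q in ((62,-45,42),(27,0,57.5),(0,101,56),(42,19,46),(42,-25,46),(50,-25,41),(164,-25,41),(164,-65,41),(47,66,54),(199.1,16.6,18)): print(q,dot(W(p,q),(0,0,255)))
for a in (-1,1):
  for b in (-1,1): print(a,b,dot([.6369-.044*a,.1885+.014*b,.028],(255,0,0)))
cv2.imwrite("pics/w2.png",img)
E
```

```text
[ 0.225 -0.007  1.962 -0.228  0.603 -1.187] [0.6565 0.1898 0.1178]
(62, -45, 42) [54. 69.]
(27, 0, 57.5) [112. -28.]
(0, 101, 56) [ 480. -187.]
(42, 19, 46) [197.   9.]
(42, -25, 46) [72. 16.]
(50, -25, 41) [89. 34.]
(164, -25, 41) [185. 234.]
(164, -65, 41) [120. 236.]
(47, 66, 54) [335.  28.]
(199.1, 16.6, 18) [266. 240.]
-1 -1 [297. 205.]
-1 1 [344. 204.]
1 -1 [286.  56.]
1 1 [353.  56.]
```

View pics/w2.png

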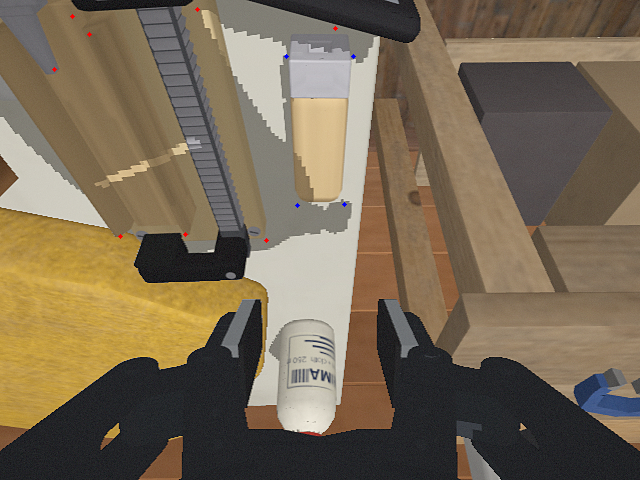

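The overlay matches: tang tip at (53,71), board corner at (267,240), ferrule top corners at (289,57) and (351,57). The handle is centred between the pads. I'll descend and grip.

Emit:
play_rows(
  series=[
    [[0,-0.001,-0.022,0,0,0,0.53],[0,0,-0.022,0,0,0,0.53],[0,0,-0.022,0,0,0,0.53],[0,0,-0.02,0,0,0,0.53],[0,0,-0.011,0,0,0,0.53],[0,0,0,0,0,0,0.53],[0,0,0,0,0,0,0.2],[0,0,0,0,0,0,0.2],[0,0,0,0,0,0,0.2],[0,0,0,0,0,0,0.2]],
  ],
)

```text
time: 3.2
tool_pos: [0.6581, 0.1894, 0.0243]
tool_rot: [0.302, 0.004, 0.953, 0.002]
contact_force: [-2.7, 1.5, 6.5]
gripper_width: 0.302
grasp_force: 59.7
```

```bash
python3 - <<'E'
from h import *
f=np.load("w2.npz");M,R,t=f["mtx"],f["R"],f["t"]
for b in (0,5,10):
  for y in (-57,-45,-33,0):
    u=M@(R@W([.5268,.126,.0397],(173-b,y,57))+t);print(b,y,(u[:2]/u[2]).round(0))
E
```

```text
0 -57 [131. 266.]
0 -45 [151. 265.]
0 -33 [171. 265.]
0 0 [226. 263.]
5 -57 [127. 261.]
5 -45 [148. 260.]
5 -33 [168. 259.]
5 0 [224. 258.]
10 -57 [124. 256.]
10 -45 [144. 255.]
10 -33 [165. 254.]
10 0 [222. 252.]
```

Emit:
play_rows(
  series=[
    [[0,0,0.013,0,0,0,0.2],[0,0,0.018,0,0,0,0.2],[0,0,0.021,0,0,0,0.2],[0,0,0,0,0,0,0.2],[0,-0.025,0,0,0,1.3,0.2],[0,-0.025,0,0,0,1.3,0.2],[0,0,0,0,0,0,0.2]],
  ],
)

```text
time: 3.9
tool_pos: [0.6562, 0.1364, 0.073]
tool_rot: [0.3, -0.016, 0.954, 0.007]
contact_force: [-0.1, 0.4, -0.9]
gripper_width: 0.302
grasp_force: 59.2
```

```bash
python3 - <<'E'
from plant import manip
import cv2
from h import *
s=manip.state();print(s["joint_pos"].round(3),s["tool_pos"].round(4),s["contact_force"].round(1))
f=manip.grab_frame("wrist");np.savez("w3.npz",**f)
M,R,t=f["mtx"],f["R"],f["t"]
img=f["frame"].copy()
p=[.5268,.126,.0397]
def dot(X,col):
    u=M@(R@np.asarray(X)+t);u=u[:2]/u[2];cv2.circle(img,tuple(int(round(v)) for v in u),2,col,-1);return u.round(0)
for q in ((62,-45,42),(50,-25,41),(50,-65,41),(164,-25,41),(164,-65,41)): dot(W(p,q),(0,0,255))
for b in (0,5,10): dot(W(p,(173-b,-33,57)),(0,255,0))
c=s["tool_pos"][:2];o=c-.0212*np.array([np.cos(.0397),np.sin(.0397)])
for a in (-1,1):
  for b in (-1,1):
    ca,sa=np.cos(.0397),np.sin(.0397);x,y=-.044*a,.014*b
    print(a,b,dot([o[0]+ca*x-sa*y,o[1]+sa*x+ca*y,s["tool_pos"][2]-.0243+.028],(255,0,0)))
cv2.imwrite("pics/w3.png",img)
E
```

```text
[ 0.111  0.018  2.024 -0.083  0.494 -1.434] [0.6562 0.1364 0.073 ] [-0.1  0.4 -0.9]
-1 -1 [292. 352.]
-1 1 [355. 352.]
1 -1 [274. 215.]
1 1 [378. 215.]
```

View pics/w3.png

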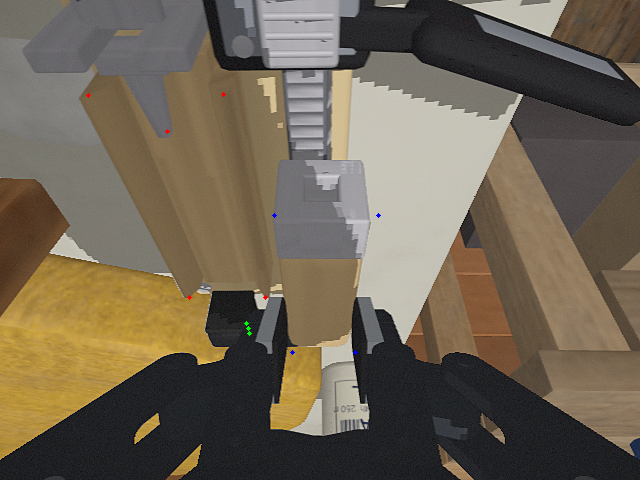

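The handle is held square. Its bore centre is at (322,187), ferrule top front edge at about row 204. Tang tip is at (165,136), on its prediction. I'll work out the handle's offset along the tool and the remaining shift.

```bash
python3 - <<'E'
from h import *
import cv2
f=np.load("w3.npz");M,R,t=f["mtx"],f["R"],f["t"]
T=np.array([.6562,.1364,.073]);yaw=.0397;ca,sa=np.cos(yaw),np.sin(yaw)
def P(o,q): # o: handle origin x,y,z ; q local in jig axes
    X=[o[0]+ca*q[0]-sa*q[1],o[1]+sa*q[0]+ca*q[1],o[2]+q[2]];u=M@(R@np.array(X)+t);return u[:2]/u[2]
obs=[((-.044,0,.014),(322,187)),((-.044,-.0125,.0275),(276,204)),((-.044,.0125,.0275),(370,204)),((-.044,-.0115,.0015),(280,161)),((-.044,.0115,.0015),(365,161)),((.043,-.011,.027),(288,344)),((.043,.011,.027),(352,344))]
r=least_squares(lambda o:np.concatenate([P(o,q)-uv for q,uv in obs]),[.635,.135,.049],loss="soft_l1")
print(r.x.round(4),r.fun.reshape(-1,2).round(1).tolist())
d=r.x-T;print("origin rel TCP jig",[ca*d[0]+sa*d[1],-sa*d[0]+ca*d[1],d[2]])
print("shift needed to cradle",(W([.5268,.126,yaw],(112,-45,28))-r.x).round(4))
im=f["frame"][110:370,180:440];cv2.imwrite("pics/c3.png",cv2.resize(im,None,fx=2.3,fy=2.3))
E
```

```text
[0.6413 0.135  0.0438] [[0.0, -2.4], [3.3, 12.4], [-4.5, 12.0], [7.0, -1.9], [-8.6, -2.2], [10.2, 0.5], [-6.4, 0.3]]
origin rel TCP jig [np.float64(-0.014968839987151192), np.float64(-0.0008008169734040012), np.float64(-0.02921004367201082)]
shift needed to cradle [-0.0008 -0.0495 -0.0158]
```

View pics/c3.png

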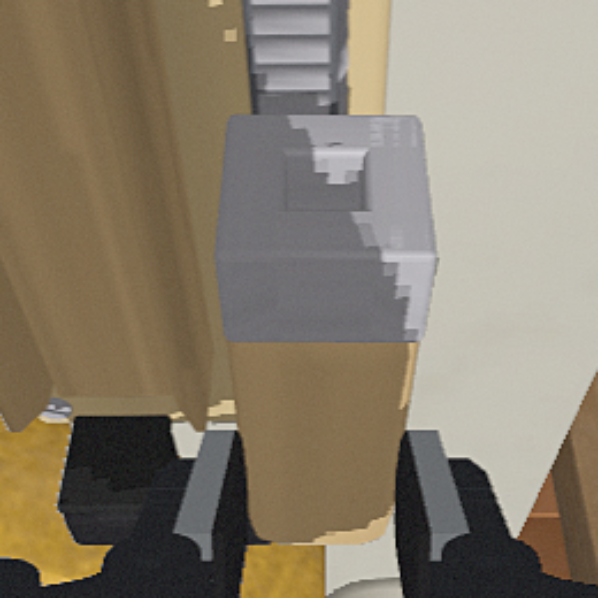

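```bash
python3 - <<'E'
from h import *
f=np.load("w3.npz");M,R,t=f["mtx"],f["R"],f["t"]
T=np.array([.6562,.1364,.073])
def P(o,q):
    ca,sa=np.cos(o[3]),np.sin(o[3]);X=[o[0]+ca*q[0]-sa*q[1],o[1]+sa*q[0]+ca*q[1],o[2]+q[2]];u=M@(R@np.array(X)+t);return u[:2]/u[2]
obs=[((-.044,0,.014),(321.7,188)),((-.044,-.013,.027),(275,219)),((-.044,.013,.027),(370,221)),((-.044,-.013,.001),(279,161)),((-.044,.013,.001),(363,161)),((.0435,-.013,.027),(286,344)),((.0435,.013,.027),(351,344))]
r=least_squares(lambda o:np.concatenate([P(o,q)-uv for q,uv in obs]),[.635,.135,.049,.04],loss="soft_l1",x_scale=[.01,.01,.01,.1])
o=r.x;print(o.round(4),r.fun.reshape(-1,2).round(1).tolist())
print("rel TCP",(o[:3]-T).round(4),"shift needed",(W([.5268,.126,.0397],(112,-45,28))-o[:3]).round(4))
E
```

```text
[0.6405 0.1341 0.0462 0.0222] [[0.0, 0.0], [1.5, -0.1], [-2.4, -1.4], [2.6, -0.6], [-1.8, 0.1], [4.0, 5.0], [-4.4, 5.1]]
rel TCP [-0.0157 -0.0023 -0.0268] shift needed [-0.     -0.0486 -0.0182]
```

Emit:
play_rows(
  series=[
    [[0.0005,-0.016,0,0,0,0.3,0.2],[0.0005,-0.016,0,0,0,0,0.2],[0.001,-0.017,0,0,0,0,0.2],[0,0,0,0,0,0,0.2],[0,0,-0.006,0,0,0,0.2],[0,0,-0.006,0,0,0,0.2],[0,0,0,0,0,0,0.2]],
  ],
)

```text
time: 4.65
tool_pos: [0.6585, 0.0906, 0.061]
tool_rot: [0.3, -0.021, 0.954, 0.009]
contact_force: [0.4, -1.1, -1.5]
gripper_width: 0.301
grasp_force: 59.2
```

```bash
python3 - <<'E'
from plant import manip
import cv2
s=manip.state();print(s["tool_pos"].round(4),s["contact_force"].round(1))
f=manip.grab_frame("wrist")
import numpy as np;np.savez("w4.npz",**f)
im=f["frame"][60:400,140:500];cv2.imwrite("pics/w4.png",cv2.resize(im,None,fx=1.7,fy=1.7))
E
```

```text
[0.6585 0.0906 0.061 ] [ 0.4 -1.1 -1.5]
```

View pics/w4.png

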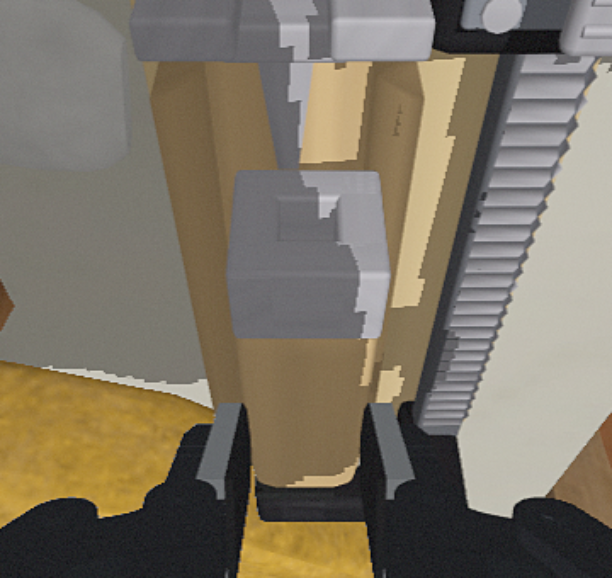

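The handle is over the channel but about 3 mm towards the bar: bore centre at crop (308,215) against the tang at (287,165). I'll shift -y and lower it.

Emit:
play_rows(
  series=[
    [[0,-0.0035,0,0,0,0,0.2],[0,0,-0.003,0,0,0,0.2],[0,0,-0.003,0,0,0,0.2],[0,0,-0.002,0,0,0,0.2],[0,0,0,0,0,0,0.2]],
  ],
)

```text
time: 5.2
tool_pos: [0.6587, 0.0867, 0.0537]
tool_rot: [0.3, -0.02, 0.954, 0.009]
contact_force: [0.3, 1.2, -1.8]
gripper_width: 0.297
grasp_force: 59.2
```

```bash
python3 - <<'E'
from plant import manip
from h import *
s=manip.state();T=s["tool_pos"];print(T.round(4),s["contact_force"].round(1),s["joint_pos"].round(3))
for dx in (-.0157,-.0212):
    d=T[:2]+[dx,dx*.04]-np.array([.5268,.126]);c,sn=np.cos(.0397),np.sin(.0397);print("handle mid jig mm",1e3*(c*d[0]+sn*d[1]),1e3*(c*d[1]-sn*d[0]))
E
```

```text
[0.6587 0.0867 0.0537] [ 0.3  1.2 -1.8] [ 0.009  0.033  2.048  0.056  0.451 -1.647]
handle mid jig mm 114.50610485403494 -44.50820447262091
handle mid jig mm 109.00170682638212 -44.5097384775124
```

Emit:
play_rows(
  series=[
    [[0,0,-0.0015,0,0,0,0.2],[0,0,-0.001,0,0,0,0.2],[0,0,0,0,0,0,0.2]],
  ],
)

```text
time: 5.5
tool_pos: [0.6593, 0.0867, 0.0523]
tool_rot: [0.301, -0.02, 0.953, 0.009]
contact_force: [-0.6, 3.6, 1.5]
gripper_width: 0.3
grasp_force: 59.5
```

Emit:
play_rows(
  series=[
    [[0,0,0,0,0,0,0.5],[0,0,0,0,0,0,0.5],[0,0,0,0,0,0,0.5],[0,0,0.008,0,0,0,0.5],[0,0,0.012,0,0,0,0.5],[0,0,0.012,0,0,0,0.5],[0,0.02,0,0,0,0,0.5],[0,0.02,0,0,0,0,0.5],[0,0,0,0,0,0,0.5]],
  ],
)

```text
time: 6.4
tool_pos: [0.6597, 0.1282, 0.0859]
tool_rot: [0.302, -0.021, 0.953, 0.009]
contact_force: [0.6, -1.0, -0.1]
gripper_width: 0.5
grasp_force: 0.0
```

```bash
python3 - <<'E'
from plant import manip
import cv2
from h import *
s=manip.state();print(s["joint_pos"].round(3),s["tool_pos"].round(4),s["contact_force"].round(1))
f=manip.grab_frame("wrist");np.savez("w5.npz",**f)
g=manip.grab_frame("scene");cv2.imwrite("pics/s5.png",g["frame"])
M,R,t=f["mtx"],f["R"],f["t"]
img=f["frame"].copy();p=[.5268,.126,.0397]
for q in ((62,-45,42),(68,-59,56),(68,-31,56),(156,-59,56),(156,-31,56),(173,-33,57),(163,-33,57)):
    u=M@(R@W(p,q)+t);u=u[:2]/u[2];print(q,u.round(0));cv2.circle(img,tuple(int(round(v)) for v in u),1,(0,0,255),-1)
im=img[60:400,60:420];cv2.imwrite("pics/w5.png",cv2.resize(im,None,fx=1.7,fy=1.7))
E
```

```text
[ 9.000e-02 -2.000e-03  2.020e+00 -4.400e-02  5.110e-01 -1.494e+00] [0.6597 0.1282 0.0859] [ 0.6 -1.  -0.1]
(62, -45, 42) [200.  99.]
(68, -59, 56) [152. 139.]
(68, -31, 56) [240. 140.]
(156, -59, 56) [210. 288.]
(156, -31, 56) [267. 288.]
(173, -33, 57) [266. 307.]
(163, -33, 57) [264. 297.]
```

View pics/w5.png

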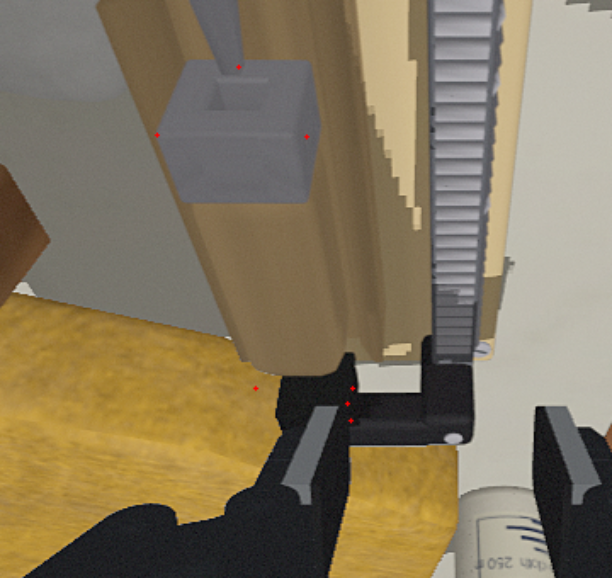

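The handle lies in the cradle: mouth top corners at crop (160,133) and (320,133), about 1 mm off the predictions, with the mouth clear of the tang. Ten pictures are used, so the rest goes by numbers. Next I'll check the side bench's clearance, then work out the trigger pose.

```bash
python3 - <<'E'
from h import *
for a,b in (((205,155),(135,215)),((210,160),(135,215)),((170,170),(90,258))):
    r=tri([("top",np.array(a)),("scene",np.array(b))]);print("bench",r.x.round(3),r.cost.round(1))
print("grasp ctr",W([.5268,.126,.0397],(7.2,72,0)).round(4),"tab",W([.5268,.126,.0397],(27,0,57.5)).round(4))
E
```

```text
bench [0.784 0.303 0.053] 0.4
bench [0.778 0.301 0.053] 10.9
bench [0.799 0.387 0.003] 0.0
grasp ctr [0.5311 0.1982 0.    ] tab [0.5538 0.1271 0.0575]
```

Emit:
play_rows(
  series=[
    [[-0.01,0.015,0.006,0,0,-8,0.9],[-0.01,0.015,0.006,0,0,-8.2,0.9],[-0.01,0.015,0.006,0,0,-8.2,0.9],[-0.01,0.01,0.006,0,0,-8.2,0.9],[-0.01,0.01,0.006,0,0,-8.2,0.9],[-0.01,0.005,0.006,0,0,-8.2,0.9],[-0.01,0,0,0,0,-8.2,0.9],[-0.01,0,0,0,0,-8.2,0.9],[-0.01,0,0,0,0,-8.2,0.9],[-0.01,0,0,0,0,-8.2,0.9]],
  ],
)

```text
time: 7.5
tool_pos: [0.5689, 0.1805, 0.1101]
tool_rot: [0.241, 0.547, 0.784, -0.165]
contact_force: [-1.0, 0.1, -0.2]
gripper_width: 0.901
grasp_force: 0.0
```

```bash
cat >> h.py <<'E'
from scipy.spatial.transform import Rotation as Ro
def rem(lean_deg,target,axis="y",P=[.5268,.126,.0397]):
    from plant import manip
    s=manip.state();q=s["tool_rot"];A=Ro.from_quat([q[1],q[2],q[3],q[0]])
    l=np.radians(lean_deg);z=np.array([0,-np.sin(l),-np.cos(l)]);y=np.array([1.,0,0])
    best=None
    for sg in (1,-1):
        Y=sg*y;B=Ro.from_euler("z",P[2])*Ro.from_matrix(np.c_[np.cross(Y,z),Y,z])
        v=(B*A.inv()).as_rotvec(degrees=True)
        if best is None or np.linalg.norm(v)<np.linalg.norm(best): best=v
    print("rotvec deg",best.round(2),"shift",(np.array(target)-s["tool_pos"]).round(4),"pos",s["tool_pos"].round(4),"F",s["contact_force"].round(1),"q",s["joint_pos"].round(2),"w",round(float(s["gripper_width"]),3),round(float(s["grasp_force"]),1))
E
python3 -c "
from h import *
rem(20,[.5311,.1982,.1])"
```

```text
rotvec deg [ 13.67   3.05 -17.9 ] shift [-0.0378  0.0177 -0.0101] pos [0.5689 0.1805 0.1101] F [-1.   0.1 -0.2] q [ 0.44  0.17  1.78 -0.62  1.3   0.29] w 0.901 0.0
```

Emit:
play_rows(
  series=[
    [[-0.012,0.006,0,4.56,1.02,-5.97,1],[-0.012,0.006,0,4.56,1.02,-5.97,1],[-0.012,0.006,0,4.55,1.01,-5.96,1],[0,0,0,0,0,0,1]],
  ],
)

```text
time: 7.9
tool_pos: [0.5344, 0.1977, 0.1113]
tool_rot: [0.126, 0.681, 0.711, -0.118]
contact_force: [0.8, 0.3, 0.9]
gripper_width: 0.997
grasp_force: 0.0
```

```bash
python3 -c "
from h import *
rem(20,[.532,.1982,.03])"
```

```text
rotvec deg [-0.07  0.2  -0.22] shift [-0.0024  0.0005 -0.0813] pos [0.5344 0.1977 0.1113] F [0.8 0.3 0.9] q [ 0.38  0.13  1.77 -0.34  1.37  0.43] w 0.997 0.0
```

Emit:
play_rows(
  series=[
    [[-0.0015,0.0005,-0.0165,0,0,0,1],[0,0,-0.0165,0,0,0,1],[0,0,-0.0165,0,0,0,1],[0,0,-0.0165,0,0,0,1],[0,0,-0.016,0,0,0,1],[0,0,0,0,0,0,1]],
  ],
)

```text
time: 8.5
tool_pos: [0.5376, 0.2017, 0.0364]
tool_rot: [0.131, 0.681, 0.712, -0.115]
contact_force: [3.7, 0.4, 2.8]
gripper_width: 1.002
grasp_force: 1.3
```

```bash
python3 - <<'E'
from h import *
from plant import manip
import cv2
rem(20,[.532,.1982,.03])
f=manip.grab_frame("scene")["frame"];cv2.imwrite("pics/s6.png",f)
# where do jaw landmarks project in the scene, vs bar travel; black-pixel profile along jaw-face line
p=[.5268,.126,.0397]
g=f.max(axis=2)
for z,y in ((57,-45),(57,-25)):
    print(y,[ (x,int(g[tuple(int(round(v)) for v in proj("scene",W(p,(x,y,z)))[::-1])])) for x in range(150,200,3)])
E
```

```text
rotvec deg [ 0.01  0.83 -0.43] shift [-0.0056 -0.0035 -0.0064] pos [0.5376 0.2017 0.0364] F [3.7 0.4 2.8] q [ 0.39  0.23  1.8  -0.35  1.24  0.48] w 1.002 1.3
-45 [(150, 124), (153, 122), (156, 122), (159, 121), (162, 116), (165, 117), (168, 113), (171, 95), (174, 82), (177, 80), (180, 83), (183, 88), (186, 91), (189, 91), (192, 91), (195, 91), (198, 90)]
-25 [(150, 125), (153, 130), (156, 122), (159, 69), (162, 46), (165, 44), (168, 41), (171, 42), (174, 54), (177, 74), (180, 87), (183, 95), (186, 107), (189, 112), (192, 116), (195, 121), (198, 125)]
```

Emit:
play_rows(
  series=[
    [[0,0,0,0,0,0,1],[0,0,0,0,0,0,1]],
  ],
)

```text
time: 8.75
tool_pos: [0.5318, 0.1993, 0.0269]
tool_rot: [0.126, 0.68, 0.712, -0.12]
contact_force: [2.3, 0.7, 1.5]
gripper_width: 1.003
grasp_force: 1.2
```

```bash
python3 - <<'E'
from h import *
from plant import manip
rem(20,[.532,.1982,.03])
f=manip.grab_frame("wrist");np.savez("w6.npz",**f)
M,R,t=f["mtx"],f["R"],f["t"];p=[.5268,.126,.0397];g=f["frame"].max(axis=2)
def P(q): u=M@(R@W(p,q)+t);return (u[:2]/u[2]).round(0)
for q in ((47,66,54),(47,90,54),(37,66,54),(9,66,56),(-9,66,56),(-9,90,56),(9,90,56)): print(q,P(q))
print("proj pads at TCP:",[ (M@(R@X+t)) [:2]/(M@(R@X+t))[2] for X in [manip.state()["tool_pos"]+d for d in ([.0425,0,.015],[-.0425,0,.015])]])
E
```

```text
rotvec deg [ 0.03  0.09 -0.39] shift [ 0.0002 -0.0011  0.0031] pos [0.5318 0.1993 0.0269] F [2.3 0.7 1.5] q [ 0.39  0.24  1.81 -0.35  1.24  0.48] w 1.003 1.2
(47, 66, 54) [434. 384.]
(47, 90, 54) [448. 339.]
(37, 66, 54) [406. 384.]
(9, 66, 56) [327. 388.]
(-9, 66, 56) [276. 388.]
(-9, 90, 56) [271. 343.]
(9, 90, 56) [329. 343.]
proj pads at TCP: [array([437.27518679, 346.40973822]), array([206.87819105, 339.34874404])]
```

Emit:
play_rows(
  series=[
    [[0,0,0.002,0,0,0,0.8],[0,0,0,0,0,0,0.65],[0,0,0,0,0,0,0.55],[0,0,0,0,0,0,0.55],[0,0,0,0,0,0,0.55]],
  ],
)

```text
time: 9.3
tool_pos: [0.5333, 0.1996, 0.0306]
tool_rot: [0.127, 0.68, 0.712, -0.118]
contact_force: [5.4, 0.5, 3.4]
gripper_width: 0.554
grasp_force: 2.5
```

Emit:
play_rows(
  series=[
    [[0,0,0,0,0,0,0.48],[0,0,0,0,0,0,0.45],[0,0,0,0,0,0,0.45],[0,0,0,0,0,0,0.45]],
  ],
)

```text
time: 9.7
tool_pos: [0.5323, 0.1993, 0.0301]
tool_rot: [0.127, 0.68, 0.712, -0.119]
contact_force: [4.9, 0.5, 2.9]
gripper_width: 0.451
grasp_force: 2.4
```

Emit:
play_rows(
  series=[
    [[0,0,0,0,0,0,0.41],[0,0,0,0,0,0,0.41],[0,0,0,0,0,0,0.41]],
  ],
)

```text
time: 10.0
tool_pos: [0.5324, 0.1993, 0.0301]
tool_rot: [0.127, 0.68, 0.712, -0.119]
contact_force: [5.3, 0.7, 3.2]
gripper_width: 0.408
grasp_force: 2.6
```

```bash
cat >> h.py <<'E'
def jawx():
    from plant import manip
    import cv2
    f=manip.grab_frame("scene")["frame"];g=cv2.GaussianBlur(f.max(axis=2),(3,3),0).astype(float);p=[.5268,.126,.0397]
    a=cv2.GaussianBlur(cv2.imread("pics/s6.png").max(axis=2),(3,3),0).astype(float)
    def prof(im,y,z):
        xs=np.arange(100,210,.5);uv=np.array([proj("scene",W(p,(x,y,z))) for x in xs],np.float32)
        return cv2.remap(im.astype(np.float32),uv[:,0].reshape(1,-1),uv[:,1].reshape(1,-1),1).ravel()
    out=[]
    for y,z in ((-30,57),(-20,57),(-10,57)):
        A,B=prof(a,y,z),prof(g,y,z);i0=int((152-100)*2);n=90 # window 152..197 shifted
        sc=[(np.abs(A[i0:i0+n]-B[i0-k:i0-k+n]).mean(),k/2) for k in range(0,101)]
        out.append(min(sc))
    print("jaw shift mm",[(round(b,1),round(float(a),1)) for a,b in out])
E
python3 -c "
from h import *
rem(20,[.532,.1982,.03]);jawx()"
```

```text
rotvec deg [ 0.    0.16 -0.36] shift [-0.0004 -0.0011 -0.0001] pos [0.5324 0.1993 0.0301] F [5.3 0.7 3.2] q [ 0.39  0.23  1.81 -0.35  1.24  0.48] w 0.408 2.6
jaw shift mm [(9.0, 8.2), (5.0, 13.6), (7.0, 14.4)]
```

Emit:
play_rows(
  series=[
    [[0,0,0,0,0,0,0.9],[0,0,0,0,0,0,0.9],[0,0,0,0,0,0,0.9],[0,0,0,0,0,0,0.9]],
  ],
)

```text
time: 10.45
tool_pos: [0.5308, 0.1988, 0.0289]
tool_rot: [0.126, 0.68, 0.712, -0.121]
contact_force: [2.1, -0.4, -1.1]
gripper_width: 0.897
grasp_force: 1.2
```

```bash
python3 -c "
from h import *
rem(20,[.532,.1982,.03]);jawx()"
```

```text
rotvec deg [ 0.07 -0.04 -0.32] shift [ 0.0012 -0.0006  0.0011] pos [0.5308 0.1988 0.0289] F [ 2.1 -0.4 -1.1] q [ 0.39  0.23  1.81 -0.35  1.24  0.48] w 0.897 1.2
jaw shift mm [(11.0, 14.0), (4.5, 19.1), (8.5, 17.9)]
```

```bash
cat >> h.py <<'E'
def jawx(show=True):
    from plant import manip
    import cv2
    p=[.5268,.126,.0397];a=cv2.imread("pics/s6.png");f=manip.grab_frame("scene")["frame"]
    # jaw plane z=50: dark mask in reference, shift it along the bar and compare darkness
    c=np.array([proj("scene",W(p,(x,y,50))) for x in (155,205) for y in (-62,12)]);lo=np.floor(c.min(0)).astype(int);hi=np.ceil(c.max(0)).astype(int)
    ref=a[lo[1]:hi[1],lo[0]:hi[0]].astype(np.float32)
    d=(proj("scene",W(p,(120,-25,50)))-proj("scene",W(p,(170,-25,50))))/50
    m=cv2.dilate((ref.max(2)<60).astype(np.uint8),np.ones((3,3)))>0
    best=[]
    for b in np.arange(-3,52,.5):
        A=np.float32([[1,0,lo[0]+d[0]*b],[0,1,lo[1]+d[1]*b]])
        w=cv2.warpAffine(f,A,(hi[0]-lo[0],hi[1]-lo[1]),flags=cv2.INTER_LINEAR|cv2.WARP_INVERSE_MAP).astype(np.float32)
        best.append((float(np.abs(w-ref)[m].mean()),b))
    best.sort();print("jaw shift mm",[(round(e,1),float(b)) for e,b in best[:4]],int(m.sum()),"px")
E
python3 -c "
from h import *
jawx()"
```

```text
jaw shift mm [(12.1, 4.0), (12.2, 4.5), (12.6, 3.5), (12.6, 5.0)] 99 px
```

One tooth was gained and kept. I'll keep squeezing, reading the force at the end of each squeeze.

Emit:
play_rows(
  series=[
    [[0,0,0,0,0,0,0.6],[0,0,0,0,0,0,0.41],[0,0,0,0,0,0,0.41],[0,0,0,0,0,0,0.41],[0,0,0,0,0,0,0.41]],
  ],
)

```text
time: 11.05
tool_pos: [0.5329, 0.1998, 0.0308]
tool_rot: [0.127, 0.68, 0.712, -0.118]
contact_force: [5.3, 0.4, 3.4]
gripper_width: 0.41
grasp_force: 2.5
```

Emit:
play_rows(
  series=[
    [[0,0,0,0,0,0,0.9],[0,0,0,0,0,0,0.9],[0,0,0,0,0,0,0.9],[0,0,0,0,0,0,0.9],[0,0,0,0,0,0,0.9],[0,0,0,0,0,0,0.41],[0,0,0,0,0,0,0.41],[0,0,0,0,0,0,0.41],[0,0,0,0,0,0,0.41],[0,0,0,0,0,0,0.41]],
  ],
)

```text
time: 12.05
tool_pos: [0.5329, 0.1997, 0.0308]
tool_rot: [0.127, 0.68, 0.712, -0.118]
contact_force: [5.4, 1.6, 3.6]
gripper_width: 0.411
grasp_force: 2.5
```

```bash
python3 -c "
from h import *
jawx()"
```

```text
jaw shift mm [(7.8, 5.0), (7.9, 5.5), (8.1, 4.5), (8.2, 6.0)] 99 px
```

Emit:
play_rows(
  series=[
    [[-0.001,0,0,0,0,0,0.39],[0,0,0,0,0,0,0.39],[0,0,0,0,0,0,0.39]],
  ],
)

```text
time: 12.4
tool_pos: [0.5323, 0.1996, 0.0309]
tool_rot: [0.127, 0.68, 0.712, -0.118]
contact_force: [6.0, 1.9, 3.6]
gripper_width: 0.391
grasp_force: 3.0
```

```bash
python3 -c "
from h import *
jawx()"
```

```text
jaw shift mm [(8.6, 5.5), (8.7, 6.0), (8.7, 5.0), (9.3, 6.5)] 99 px
```

Emit:
play_rows(
  series=[
    [[0.003,0,0,0,0,0,1],[0.003,0,0,0,0,0,1],[0,0,0,0,0,0,1],[0,0,0,0,0,0,1],[0,0,0,0,0,0,1]],
  ],
)

```text
time: 12.95
tool_pos: [0.5361, 0.1989, 0.0292]
tool_rot: [0.126, 0.68, 0.712, -0.12]
contact_force: [1.9, -1.0, -0.8]
gripper_width: 0.999
grasp_force: 0.9
```

```bash
python3 -c "
from h import *
rem(20,[.532,.1982,.03]);jawx()"
```

```text
rotvec deg [ 0.05  0.   -0.33] shift [-0.0041 -0.0007  0.0008] pos [0.5361 0.1989 0.0292] F [ 1.9 -1.  -0.8] q [ 0.38  0.24  1.8  -0.35  1.24  0.47] w 0.999 0.9
jaw shift mm [(6.9, 4.0), (7.1, 4.5), (7.2, 3.5), (7.5, 3.0)] 99 px
```

Emit:
play_rows(
  series=[
    [[0.004,0,0,0,0,0,1],[0.004,0,0,0,0,0,1],[0,0,0,0,0,0,1],[0,0,0,0,0,0,1]],
  ],
)

```text
time: 13.4
tool_pos: [0.5448, 0.1993, 0.0298]
tool_rot: [0.126, 0.68, 0.712, -0.12]
contact_force: [1.1, -0.1, -0.5]
gripper_width: 1.002
grasp_force: 0.0
```

```bash
python3 -c "
from h import *
rem(20,[.532,.1982,.03]);jawx()"
```

```text
rotvec deg [ 0.    0.07 -0.33] shift [-0.0128 -0.0011  0.0002] pos [0.5448 0.1993 0.0298] F [ 1.1 -0.1 -0.5] q [ 0.38  0.26  1.78 -0.35  1.24  0.47] w 1.002 0.0
jaw shift mm [(19.6, -3.0), (20.3, -2.5), (21.0, -2.0), (21.5, -1.5)] 99 px
```

```bash
sed -i 's/def jawx(show=True):/def jawx(cam="top",refname="top0",vis=(-12,14)):/; s/s6.png/"+refname+".png/; s/grab_frame("scene")\["frame"\];p=/X/' h.py
python3 - <<'E'
s=open('h.py').read();i=s.rindex("def jawx");j=s.index("def jawx")
s=s[:j]+'''def jawx():
    from plant import manip
    import cv2
    p=[.5268,.126,.0397];a=cv2.imread("pics/top0.png");f=manip.grab_frame("top")["frame"]
    c=np.array([proj("top",W(p,(x,y,50))) for x in (165,205) for y in (-40,14)]);lo=np.floor(c.min(0)).astype(int);hi=np.ceil(c.max(0)).astype(int)
    ref=a[lo[1]:hi[1],lo[0]:hi[0]].astype(np.float32);m=cv2.dilate((ref.max(2)<70).astype(np.uint8),np.ones((3,3)))>0
    d=(proj("top",W(p,(120,-10,50)))-proj("top",W(p,(170,-10,50))))/50;best=[]
    for b in np.arange(-4,54,.5):
        A=np.float32([[1,0,lo[0]+d[0]*b],[0,1,lo[1]+d[1]*b]])
        w=cv2.warpAffine(f,A,(hi[0]-lo[0],hi[1]-lo[1]),flags=cv2.INTER_LINEAR|cv2.WARP_INVERSE_MAP).astype(np.float32)
        best.append((float(np.abs(w-ref)[m].mean()),b))
    best.sort();print("jaw shift mm",[(round(e,1),float(b)) for e,b in best[:4]],"far",[ (round(e,1),float(b)) for e,b in best if abs(b-best[0][1])>4][:1],int(m.sum()),"px")
'''
open('h.py','w').write(s)
E
python3 -c "
from h import *
jawx()"
```

```text
jaw shift mm [(3.7, 4.5), (3.7, 5.0), (4.3, 4.0), (4.7, 5.5)] far [(15.8, 9.0)] 337 px
```

Emit:
play_rows(
  series=[
    [[-0.004,0,0,0,0,0,0.7],[-0.004,0,0,0,0,0,0.5],[-0.005,0,0,0,0,0,0.39],[0,0,0,0,0,0,0.39],[0,0,0,0,0,0,0.39],[0,0,0,0,0,0,0.39]],
  ],
)

```text
time: 14.1
tool_pos: [0.5334, 0.1999, 0.0312]
tool_rot: [0.127, 0.68, 0.712, -0.118]
contact_force: [5.0, 1.2, 3.1]
gripper_width: 0.389
grasp_force: 2.6
```

```bash
python3 -c "
from h import *
jawx()"
```

```text
jaw shift mm [(4.0, 10.5), (4.0, 10.0), (4.6, 9.5), (5.2, 11.0)] far [(14.8, 6.0)] 337 px
```

Emit:
play_rows(
  series=[
    [[0.004,0,0,0,0,0,1],[0.004,0,0,0,0,0,1],[0.005,0,0,0,0,0,1],[0,0,0,0,0,0,1],[0,0,0,0,0,0,1],[0,0,0,0,0,0,1]],
  ],
)

```text
time: 14.75
tool_pos: [0.5442, 0.1992, 0.0294]
tool_rot: [0.126, 0.68, 0.712, -0.12]
contact_force: [-1.2, -0.5, -0.3]
gripper_width: 1.002
grasp_force: 0.0
```

```bash
python3 -c "
from h import *
jawx()"
```

```text
jaw shift mm [(4.0, 9.5), (4.1, 9.0), (4.5, 10.0), (5.1, 8.5)] far [(15.9, 5.0)] 337 px
```

Emit:
play_rows(
  series=[
    [[-0.004,0,0,0,0,0,0.7],[-0.004,0,0,0,0,0,0.5],[-0.005,0,0,0,0,0,0.39],[0,0,0,0,0,0,0.39],[0,0,0,0,0,0,0.39]],
  ],
)

```text
time: 15.3
tool_pos: [0.5335, 0.2, 0.0316]
tool_rot: [0.127, 0.68, 0.712, -0.117]
contact_force: [5.2, 1.6, 4.0]
gripper_width: 0.385
grasp_force: 2.6
```

Emit:
play_rows(
  series=[
    [[0.004,0,0,0,0,0,1],[0.004,0,0,0,0,0,1],[0.005,0,0,0,0,0,1],[0,0,0,0,0,0,1],[0,0,0,0,0,0,1],[-0.004,0,0,0,0,0,0.7],[-0.004,0,0,0,0,0,0.5],[-0.005,0,0,0,0,0,0.39],[0,0,0,0,0,0,0.39],[0,0,0,0,0,0,0.39]],
  ],
)

```text
time: 16.3
tool_pos: [0.5336, 0.2001, 0.0317]
tool_rot: [0.127, 0.68, 0.712, -0.117]
contact_force: [4.5, 0.6, 3.4]
gripper_width: 0.388
grasp_force: 2.7
```

```bash
python3 -c "
from h import *
jawx()"
```

```text
jaw shift mm [(8.7, 19.5), (8.9, 20.0), (9.1, 19.0), (9.8, 20.5)] far [(18.4, 15.0)] 337 px
```

Emit:
play_rows(
  series=[
    [[0.004,0,0,0,0,0,1],[0.004,0,0,0,0,0,1],[0.005,0,0,0,0,0,1],[0,0,0,0,0,0,1],[0,0,0,0,0,0,1],[-0.004,0,0,0,0,0,0.7],[-0.004,0,0,0,0,0,0.5],[-0.005,0,0,0,0,0,0.39],[0,0,0,0,0,0,0.39],[0,0,0,0,0,0,0.39]],
  ],
)

```text
time: 17.35
tool_pos: [0.5336, 0.2001, 0.0317]
tool_rot: [0.127, 0.68, 0.712, -0.117]
contact_force: [5.4, 1.5, 3.9]
gripper_width: 0.393
grasp_force: 2.8
```

Emit:
play_rows(
  series=[
    [[0.004,0,0,0,0,0,1],[0.004,0,0,0,0,0,1],[0.005,0,0,0,0,0,1],[0,0,0,0,0,0,1],[0,0,0,0,0,0,1],[-0.004,0,0,0,0,0,0.7],[-0.004,0,0,0,0,0,0.5],[-0.005,0,0,0,0,0,0.39],[0,0,0,0,0,0,0.39],[0,0,0,0,0,0,0.39]],
  ],
)

```text
time: 18.35
tool_pos: [0.5336, 0.2001, 0.0318]
tool_rot: [0.127, 0.68, 0.712, -0.117]
contact_force: [4.3, 0.7, 4.1]
gripper_width: 0.393
grasp_force: 3.1
```

```bash
python3 -c "
from h import *
jawx()"
```

```text
jaw shift mm [(19.1, 29.5), (19.1, 29.0), (19.4, 28.5), (19.7, 30.0)] far [(25.5, 25.0)] 337 px
```

Emit:
play_rows(
  series=[
    [[0.004,0,0,0,0,0,1],[0.004,0,0,0,0,0,1],[0.005,0,0,0,0,0,1],[0,0,0,0,0,0,1],[0,0,0,0,0,0,1],[-0.004,0,0,0,0,0,0.7],[-0.004,0,0,0,0,0,0.5],[-0.005,0,0,0,0,0,0.43],[0,0,0,0,0,0,0.43],[0,0,0,0,0,0,0.43]],
  ],
)

```text
time: 19.4
tool_pos: [0.5344, 0.2004, 0.0323]
tool_rot: [0.128, 0.68, 0.712, -0.116]
contact_force: [5.5, 1.3, 4.0]
gripper_width: 0.43
grasp_force: 2.8
```

Emit:
play_rows(
  series=[
    [[0,0,0,0,0,0,0.39],[0,0,0,0,0,0,0.39],[0,0,0,0,0,0,0.39]],
  ],
)

```text
time: 19.7
tool_pos: [0.5336, 0.2003, 0.0322]
tool_rot: [0.127, 0.68, 0.712, -0.117]
contact_force: [3.6, 2.5, 6.1]
gripper_width: 0.392
grasp_force: 4.4
```

```bash
python3 -c "
from h import *
jawx()"
```

```text
jaw shift mm [(25.9, 34.0), (26.1, 34.5), (26.1, 33.5), (26.4, 33.0)] far [(31.8, 29.5)] 337 px
```

Emit:
play_rows(
  series=[
    [[0.004,0,0,0,0,0,1],[0.004,0,0,0,0,0,1],[0.005,0,0,0,0,0,1],[0,0,0,0,0,0,1],[0,0,0,0,0,0,1],[-0.004,0,0,0,0,0,0.7],[-0.004,0,0,0,0,0,0.5],[-0.005,0,0,0,0,0,0.43],[0,0,0,0,0,0,0.43],[0,0,0,0,0,0,0.43]],
  ],
)

```text
time: 20.75
tool_pos: [0.5343, 0.2003, 0.0322]
tool_rot: [0.128, 0.68, 0.712, -0.116]
contact_force: [5.6, 0.9, 2.7]
gripper_width: 0.43
grasp_force: 2.7
```

Emit:
play_rows(
  series=[
    [[0,0,0,0,0,0,0.41],[0,0,0,0,0,0,0.41],[0,0,0,0,0,0,0.41]],
  ],
)

```text
time: 21.05
tool_pos: [0.5342, 0.2002, 0.032]
tool_rot: [0.128, 0.68, 0.712, -0.117]
contact_force: [5.1, 0.9, 3.8]
gripper_width: 0.411
grasp_force: 2.6
```

```bash
python3 -c "
from h import *
jawx()"
```

```text
jaw shift mm [(32.1, 39.0), (32.3, 38.5), (32.4, 38.0), (32.6, 39.5)] far [(36.7, 34.5)] 337 px
```

Emit:
play_rows(
  series=[
    [[0,0,0,0,0,0,0.39],[0,0,0,0,0,0,0.39]],
  ],
)

```text
time: 21.3
tool_pos: [0.5336, 0.2002, 0.0321]
tool_rot: [0.127, 0.681, 0.712, -0.117]
contact_force: [2.3, 2.0, 5.5]
gripper_width: 0.394
grasp_force: 4.6
```

Emit:
play_rows(
  series=[
    [[0.004,0,0,0,0,0,1],[0.004,0,0,0,0,0,1],[0.005,0,0,0,0,0,1],[0,0,0,0,0,0,1],[0,0,0,0,0,0,1],[0,0,0,0,0,0,1]],
  ],
)

```text
time: 21.9
tool_pos: [0.5442, 0.1992, 0.0294]
tool_rot: [0.126, 0.68, 0.712, -0.12]
contact_force: [0.2, 0.4, 0.4]
gripper_width: 1.001
grasp_force: 0.0
```

```bash
python3 -c "
from h import *
jawx()"
```

```text
jaw shift mm [(32.7, 39.0), (32.7, 38.5), (32.9, 38.0), (33.2, 37.5)] far [(36.5, 34.5)] 337 px
```

Emit:
play_rows(
  series=[
    [[-0.004,0,0,0,0,0,0.7],[-0.004,0,0,0,0,0,0.55],[-0.005,0,0,0,0,0,0.5],[0,0,0,0,0,0,0.48],[0,0,0,0,0,0,0.48],[0,0,0,0,0,0,0.48]],
  ],
)

```text
time: 22.55
tool_pos: [0.535, 0.2005, 0.0326]
tool_rot: [0.128, 0.68, 0.712, -0.116]
contact_force: [5.5, 1.4, 4.2]
gripper_width: 0.481
grasp_force: 3.0
```

Emit:
play_rows(
  series=[
    [[0,0,0,0,0,0,0.46],[0,0,0,0,0,0,0.44],[0,0,0,0,0,0,0.44],[0,0,0,0,0,0,0.44]],
  ],
)

```text
time: 22.95
tool_pos: [0.5354, 0.2005, 0.0327]
tool_rot: [0.129, 0.68, 0.712, -0.115]
contact_force: [6.9, 1.9, 3.9]
gripper_width: 0.438
grasp_force: 3.5
```

Emit:
play_rows(
  series=[
    [[0,0,0,0,0,0,0.43],[0,0,0,0,0,0,0.42],[0,0,0,0,0,0,0.42],[0,0,0,0,0,0,0.42]],
  ],
)

```text
time: 23.35
tool_pos: [0.5349, 0.2005, 0.0328]
tool_rot: [0.128, 0.681, 0.712, -0.116]
contact_force: [4.7, 2.7, 5.9]
gripper_width: 0.424
grasp_force: 5.2
```

```bash
python3 -c "
from h import *
jawx()"
```

```text
jaw shift mm [(37.1, 43.0), (37.2, 42.5), (37.3, 43.5), (37.5, 42.0)] far [(42.0, 38.5)] 337 px
```

Emit:
play_rows(
  series=[
    [[0,0,0,0,0,0,0.41],[0,0,0,0,0,0,0.41],[0,0,0,0,0,0,0.41]],
  ],
)

```text
time: 23.7
tool_pos: [0.5345, 0.2005, 0.0329]
tool_rot: [0.128, 0.681, 0.712, -0.116]
contact_force: [3.8, 2.8, 7.2]
gripper_width: 0.414
grasp_force: 5.7
```

Emit:
play_rows(
  series=[
    [[0,0,0,0,0,0,0.4],[0,0,0,0,0,0,0.4],[0,0,0,0,0,0,0.4]],
  ],
)

```text
time: 24.0
tool_pos: [0.5341, 0.2005, 0.0329]
tool_rot: [0.128, 0.681, 0.712, -0.117]
contact_force: [1.4, 3.0, 8.6]
gripper_width: 0.405
grasp_force: 6.6
```

```bash
python3 -c "
from h import *
jawx()"
```

```text
jaw shift mm [(37.6, 43.5), (37.9, 43.0), (38.0, 44.0), (38.2, 42.5)] far [(42.4, 39.0)] 337 px
```

Emit:
play_rows(
  series=[
    [[0,0,0,0,0,0,0.39],[0,0,0,0,0,0,0.39],[0,0,0,0,0,0,0.39]],
  ],
)

```text
time: 24.35
tool_pos: [0.5337, 0.2005, 0.0328]
tool_rot: [0.127, 0.681, 0.712, -0.117]
contact_force: [1.0, 2.7, 9.3]
gripper_width: 0.39
grasp_force: 7.0
```

Emit:
play_rows(
  series=[
    [[0,0,0,0,0,0,0.38],[0,0,0,0,0,0,0.38],[0,0,0,0,0,0,0.38]],
  ],
)

```text
time: 24.65
tool_pos: [0.5333, 0.2005, 0.0329]
tool_rot: [0.127, 0.681, 0.712, -0.118]
contact_force: [-0.9, 2.6, 10.2]
gripper_width: 0.382
grasp_force: 8.0
```

```bash
python3 -c "
from h import *
jawx();rem(20,[.532,.1982,.03])"
```

```text
jaw shift mm [(38.4, 44.0), (38.4, 43.5), (38.6, 44.5), (38.8, 43.0)] far [(42.9, 39.5)] 337 px
rotvec deg [-0.08  0.32 -0.34] shift [-0.0013 -0.0022 -0.0029] pos [0.5333 0.2004 0.0329] F [-1.2  2.4  9.5] q [ 0.39  0.23  1.8  -0.35  1.24  0.48] w 0.383 8.0
```

Emit:
play_rows(
  series=[
    [[0,0,0,0,0,0,0.37],[0,0,0,0,0,0,0.37],[0,0,0,0,0,0,0.37]],
  ],
)

```text
time: 25.0
tool_pos: [0.5329, 0.2004, 0.0329]
tool_rot: [0.127, 0.681, 0.712, -0.118]
contact_force: [-1.3, 1.7, 11.4]
gripper_width: 0.372
grasp_force: 10.6
```

Emit:
play_rows(
  series=[
    [[0,0,0,0,0,0,0.355],[0,0,0,0,0,0,0.355],[0,0,0,0,0,0,0.355]],
  ],
)

```text
time: 25.3
tool_pos: [0.5327, 0.2005, 0.0329]
tool_rot: [0.127, 0.681, 0.712, -0.118]
contact_force: [-3.2, 3.1, 13.0]
gripper_width: 0.367
grasp_force: 35.9
```

```bash
python3 -c "
from h import *
jawx();rem(20,[.532,.1982,.03])"
```

```text
jaw shift mm [(39.1, 44.5), (39.1, 44.0), (39.2, 43.5), (39.5, 45.0)] far [(43.0, 40.0)] 337 px
rotvec deg [-0.05  0.25 -0.32] shift [-0.0008 -0.0023 -0.003 ] pos [0.5328 0.2005 0.033 ] F [-1.9  3.  12.4] q [ 0.39  0.23  1.8  -0.35  1.25  0.48] w 0.366 35.9
```

Emit:
play_rows(
  series=[
    [[0,0,0,0,0,0,0.42],[0.004,0,0,0,0,0,1],[0.004,0,0,0,0,0,1],[0.005,0,0,0,0,0,1],[0,0,0,0,0,0,1],[0,0,0,0,0,0,1],[0,0,0,0,0,0,1]],
  ],
)

```text
time: 26.05
tool_pos: [0.5442, 0.1991, 0.0293]
tool_rot: [0.126, 0.68, 0.712, -0.12]
contact_force: [-0.0, 0.1, 0.1]
gripper_width: 1.002
grasp_force: 0.0
```

```bash
python3 -c "
from h import *
jawx()
from plant import manip
import cv2
for n in ('top','scene'): cv2.imwrite('pics/%s_k.png'%n,manip.grab_frame(n)['frame'])
a=cv2.imread('pics/top_k.png').max(axis=2);b=cv2.imread('pics/top0.png').max(axis=2)
p=[.5268,.126,.0397]
# profile along the handle's top line (z56,y-45) and tang line
for y in (-45,-37):
  print(y,[(x,)+tuple(int(g[tuple(int(round(v)) for v in proj('top',W(p,(x,y,56)))[::-1])]) for g in (a,b)) for x in range(30,100,3)])
"
```

```text
jaw shift mm [(38.4, 43.5), (38.7, 44.0), (38.8, 43.0), (39.0, 44.5)] far [(43.6, 39.0)] 337 px
-45 [(30, 100, 114), (33, 97, 115), (36, 97, 144), (39, 97, 141), (42, 95, 133), (45, 99, 129), (48, 100, 128), (51, 101, 126), (54, 100, 122), (57, 99, 134), (60, 103, 123), (63, 113, 144), (66, 115, 154), (69, 120, 176), (72, 127, 173), (75, 175, 170), (78, 180, 169), (81, 191, 176), (84, 196, 181), (87, 196, 181), (90, 196, 181), (93, 197, 182), (96, 196, 181), (99, 196, 180)]
-37 [(30, 95, 119), (33, 95, 125), (36, 97, 125), (39, 96, 120), (42, 95, 110), (45, 98, 140), (48, 101, 168), (51, 99, 175), (54, 99, 173), (57, 100, 178), (60, 104, 176), (63, 116, 179), (66, 117, 177), (69, 116, 180), (72, 118, 178), (75, 116, 181), (78, 125, 177), (81, 141, 179), (84, 169, 162), (87, 168, 158), (90, 192, 177), (93, 195, 181), (96, 197, 181), (99, 196, 180)]
```

Emit:
play_rows(
  series=[
    [[-0.004,0,0,0,0,0,0.7],[-0.004,0,0,0,0,0,0.55],[-0.005,0,0,0,0,0,0.5],[0,0,0,0,0,0,0.48],[0,0,0,0,0,0,0.46],[0,0,0,0,0,0,0.46],[0,0,0,0,0,0,0.46]],
  ],
)

```text
time: 26.9
tool_pos: [0.5368, 0.2013, 0.0337]
tool_rot: [0.129, 0.68, 0.712, -0.114]
contact_force: [9.9, 4.1, 4.8]
gripper_width: 0.466
grasp_force: 10.9
```

```bash
python3 -c "
from h import *
jawx()
f=np.load('w5.npz');M,R,t=f['mtx'],f['R'],f['t'];p=[.5268,.126,.0397]
for x in range(64,100,3):
  u=M@(R@W(p,(x,-45,56))+t);print(x,(u[:2]/u[2]).round(1),end=' ')
"
```

```text
jaw shift mm [(40.0, 45.0), (40.0, 45.5), (40.1, 44.5), (40.4, 44.0)] far [(43.8, 40.5)] 337 px
64 [193.1 129. ] 67 [195.4 137. ] 70 [197.6 144.8] 73 [199.7 152.2] 76 [201.8 159.4] 79 [203.7 166.4] 82 [205.7 173.1] 85 [207.5 179.6] 88 [209.3 185.9] 91 [211. 192.] 94 [212.7 197.9] 97 [214.3 203.5]
```

Emit:
play_rows(
  series=[
    [[0,0,0,0,0,0,0.45],[0,0,0,0,0,0,0.45],[0,0,0,0,0,0,0.45]],
  ],
)

```text
time: 27.25
tool_pos: [0.5364, 0.2013, 0.0338]
tool_rot: [0.129, 0.68, 0.712, -0.114]
contact_force: [7.2, 4.2, 6.5]
gripper_width: 0.45
grasp_force: 12.5
```

Emit:
play_rows(
  series=[
    [[0,0,0,0,0,0,0.44],[0,0,0,0,0,0,0.44],[0,0,0,0,0,0,0.44]],
  ],
)

```text
time: 27.55
tool_pos: [0.536, 0.2014, 0.0338]
tool_rot: [0.129, 0.681, 0.712, -0.114]
contact_force: [5.3, 4.6, 7.4]
gripper_width: 0.443
grasp_force: 14.2
```

```bash
python3 -c "
from h import *
jawx()"
```

```text
jaw shift mm [(40.0, 45.0), (40.0, 45.5), (40.1, 44.5), (40.5, 46.0)] far [(44.0, 40.5)] 337 px
```

Emit:
play_rows(
  series=[
    [[0,0,0,0,0,0,0.43],[0,0,0,0,0,0,0.42],[0,0,0,0,0,0,0.42],[0,0,0,0,0,0,0.42]],
  ],
)

```text
time: 28.0
tool_pos: [0.5352, 0.2014, 0.034]
tool_rot: [0.128, 0.681, 0.712, -0.115]
contact_force: [2.2, 4.0, 11.0]
gripper_width: 0.426
grasp_force: 17.4
```

```bash
python3 -c "
from h import *
jawx()"
```

```text
jaw shift mm [(39.9, 45.5), (40.0, 45.0), (40.2, 44.5), (40.3, 46.0)] far [(43.5, 41.0)] 337 px
```

Emit:
play_rows(
  series=[
    [[0,0,0,0,0,0,0.6],[0.004,0,0,0,0,0,1],[0.004,0,0,0,0,0,1],[0.005,0,0,0,0,0,1],[0,0,0,0,0,0,1],[0,0.004,0.02,0,0,0,1],[0,0.004,0.03,0,0,0,1],[0,0.004,0.03,0,0,0,1],[0,0,0,0,0,0,0.5]],
  ],
)

```text
time: 28.95
tool_pos: [0.5474, 0.2129, 0.1149]
tool_rot: [0.128, 0.681, 0.712, -0.116]
contact_force: [-0.1, 0.2, -0.0]
gripper_width: 0.855
grasp_force: 0.0
```

```bash
python3 -c "
from h import *
jawx();rem(20,[.5538,.1271,.09])"
```

```text
jaw shift mm [(39.7, 42.5), (39.8, 43.0), (39.8, 42.0), (39.9, 43.5)] far [(42.1, 38.0)] 337 px
rotvec deg [-0.1   0.33 -0.36] shift [ 0.0077 -0.0851 -0.0224] pos [0.5461 0.2122 0.1124] F [ 0.1 -0.7 -0. ] q [ 0.4   0.16  1.73 -0.33  1.38  0.44] w 0.777 0.0
```

The ferrule is home: the jaw stalled at 45 mm while the squeeze force rose to 17 N, then the trigger was let go. Next is the release tab with shut fingers.

Emit:
play_rows(
  series=[
    [[0.002,-0.0235,0,-2.5,0,0,0],[0.002,-0.0235,0,-2.5,0,0,0],[0.002,-0.0235,0,-2.5,0,0,0],[0.002,-0.023,0,-2.5,0,0,0],[0,0,-0.012,0,0,0,0],[0,0,-0.012,0,0,0,0],[0,0,0,0,0,0,0],[0,0,0,0,0,0,0]],
  ],
)

```text
time: 29.8
tool_pos: [0.5521, 0.1181, 0.0847]
tool_rot: [0.184, 0.666, 0.699, -0.182]
contact_force: [0.4, 1.1, 0.2]
gripper_width: -0.0
grasp_force: 0.0
```

```bash
python3 -c "
from h import *
jawx();rem(30,[.5538,.1186,.063])"
```

```text
jaw shift mm [(41.7, 42.5), (41.8, 42.0), (41.9, 43.0), (42.0, 41.5)] far [(43.4, 38.0)] 337 px
rotvec deg [ 0.02 -0.4  -0.36] shift [ 0.0012  0.0004 -0.0225] pos [0.5526 0.1182 0.0855] F [0.1 0.6 0.3] q [ 0.32  0.19  1.79 -0.51  1.35  0.43] w -0.002 0.0
```

Emit:
play_rows(
  series=[
    [[0.002,0,-0.01,0,0,0,0],[0,0,-0.008,0,0,0,0],[0,0,-0.003,0,0,0,0],[0,0,0,0,0,0,0],[0,0,0,0,0,0,0]],
  ],
)

```text
time: 30.35
tool_pos: [0.5548, 0.1177, 0.0647]
tool_rot: [0.185, 0.667, 0.699, -0.181]
contact_force: [-0.1, -0.5, -0.2]
gripper_width: 0.004
grasp_force: 0.0
```

Emit:
play_rows(
  series=[
    [[0,0,-0.002,0,0,0,0],[0,0,-0.002,0,0,0,0],[0,0,0,0,0,0,0]],
  ],
)

```text
time: 30.65
tool_pos: [0.5551, 0.1178, 0.061]
tool_rot: [0.185, 0.667, 0.699, -0.181]
contact_force: [0.0, 0.1, -0.1]
gripper_width: -0.002
grasp_force: 0.2
```

Emit:
play_rows(
  series=[
    [[0,0,-0.002,0,0,0,0],[0,0,-0.001,0,0,0,0],[0,0,0,0,0,0,0]],
  ],
)

```text
time: 30.95
tool_pos: [0.5555, 0.1178, 0.0582]
tool_rot: [0.186, 0.667, 0.699, -0.18]
contact_force: [2.1, -0.1, 2.9]
gripper_width: -0.001
grasp_force: 1.4
```

Emit:
play_rows(
  series=[
    [[0,0,-0.002,0,0,0,0],[0,0,0,0,0,0,0],[0,0,0,0,0,0,0]],
  ],
)

```text
time: 31.25
tool_pos: [0.5557, 0.1179, 0.0564]
tool_rot: [0.186, 0.667, 0.699, -0.18]
contact_force: [3.7, 0.5, 3.1]
gripper_width: 0.002
grasp_force: 2.1
```

```bash
python3 -c "
from h import *
jawx();rem(30,[.5538,.1186,.063])"
```

```text
jaw shift mm [(5.8, 11.0), (5.9, 11.5), (6.2, 10.5), (6.6, 12.0)] far [(14.5, 15.5)] 337 px
rotvec deg [ 0.01 -0.27 -0.35] shift [-0.0018  0.0008  0.0066] pos [0.5556 0.1178 0.0564] F [ 4.  -0.2  3.7] q [ 0.32  0.23  1.8  -0.52  1.31  0.46] w -0.0 2.3
```

Jaw is springing open; I'll hold the tab a little deeper until it is fully back.

Emit:
play_rows(
  series=[
    [[0,0,-0.001,0,0,0,0],[0,0,0,0,0,0,0],[0,0,0,0,0,0,0],[0,0,0,0,0,0,0],[0,0,0,0,0,0,0],[0,0,0,0,0,0,0],[0,0,0,0,0,0,0],[0,0,0,0,0,0,0],[0,0,0,0,0,0,0],[0,0,0,0,0,0,0]],
  ],
)

```text
time: 32.3
tool_pos: [0.5557, 0.1178, 0.0561]
tool_rot: [0.186, 0.667, 0.699, -0.181]
contact_force: [2.5, 0.9, 7.3]
gripper_width: 0.001
grasp_force: 3.8
```

```bash
python3 -c "
from h import *
jawx()"
```

```text
jaw shift mm [(5.4, 0.0), (5.5, 0.5), (5.8, -0.5), (5.9, 1.0)] far [(15.1, 4.5)] 337 px
```

Emit:
play_rows(
  series=[
    [[0,0,0.015,0,0,0,0],[0,0.01,0.03,0,0,0,0],[0,0.03,0.03,0,0,0,0],[0,0.03,0.02,0,0,0,0],[-0.01,0.03,0.02,0,0,0,0],[-0.01,0.03,0,0,0,0,0],[0,0,0,0,0,0,0],[0,0,0,0,0,0,0],[0,0,0,0,0,0,0]],
  ],
)

```text
time: 33.25
tool_pos: [0.534, 0.2467, 0.1687]
tool_rot: [0.184, 0.667, 0.699, -0.182]
contact_force: [0.0, -0.7, 0.2]
gripper_width: -0.001
grasp_force: 0.0
```

```bash
python3 -c "
from h import *
jawx();rem(30,[.5538,.1186,.063])
from plant import manip
import cv2
f=manip.grab_frame('scene')['frame'];cv2.imwrite('pics/end.png',f)
p=[.5268,.126,.0397];hsv=cv2.cvtColor(f,cv2.COLOR_BGR2HSV)
for y in (-45,-40):
  print(y,[(x,)+tuple(int(c) for c in hsv[tuple(int(round(v)) for v in proj('scene',W(p,(x,y,56)))[::-1])][1:]) for x in range(24,146,3)])
"
```

```text
jaw shift mm [(2.6, 0.0), (3.2, -0.5), (3.3, 0.5), (4.9, -1.0)] far [(17.2, 4.5)] 337 px
rotvec deg [ 0.08 -0.49 -0.24] shift [ 0.0196 -0.1279 -0.1059] pos [0.5342 0.2465 0.1689] F [ 0.6 -1.2  0.6] q [ 0.52  0.2   1.62 -0.46  1.58  0.53] w 0.002 0.0
-45 [(24, 9, 110), (27, 32, 97), (30, 88, 84), (33, 120, 83), (36, 121, 84), (39, 130, 88), (42, 125, 92), (45, 127, 94), (48, 125, 96), (51, 131, 97), (54, 128, 98), (57, 130, 98), (60, 130, 100), (63, 129, 101), (66, 131, 103), (69, 131, 103), (72, 130, 104), (75, 131, 107), (78, 131, 107), (81, 132, 108), (84, 133, 109), (87, 134, 110), (90, 134, 110), (93, 132, 112), (96, 137, 112), (99, 134, 114), (102, 133, 115), (105, 136, 114), (108, 137, 115), (111, 136, 116), (114, 134, 118), (117, 135, 119), (120, 138, 118), (123, 134, 120), (126, 138, 122), (129, 137, 123), (132, 137, 123), (135, 138, 124), (138, 137, 125), (141, 135, 125), (144, 133, 127)]
-40 [(24, 2, 116), (27, 4, 115), (30, 17, 107), (33, 46, 94), (36, 94, 84), (39, 121, 84), (42, 133, 88), (45, 126, 93), (48, 132, 93), (51, 129, 95), (54, 130, 96), (57, 133, 96), (60, 129, 97), (63, 131, 99), (66, 128, 100), (69, 125, 102), (72, 133, 102), (75, 132, 104), (78, 130, 104), (81, 131, 105), (84, 129, 107), (87, 133, 107), (90, 132, 108), (93, 132, 110), (96, 132, 112), (99, 138, 111), (102, 134, 112), (105, 136, 114), (108, 133, 115), (111, 135, 115), (114, 132, 118), (117, 138, 118), (120, 137, 119), (123, 137, 119), (126, 137, 119), (129, 135, 121), (132, 137, 121), (135, 141, 123), (138, 136, 124), (141, 141, 123), (144, 139, 125)]
```

```bash
python3 -c "
from h import *
from plant import manip
import cv2
p=[.5268,.126,.0397]
def show(img,P,ys,zs=56):
  hsv=cv2.cvtColor(img,cv2.COLOR_BGR2HSV)
  for y in ys:
    o=[]
    for x in range(24,140,4):
      u,v=(int(round(k)) for k in P(W(p,(x,y,zs))))
      if 0<=u<640 and 0<=v<480:o.append((x,int(hsv[v,u,1]),int(hsv[v,u,2])))
    print(y,o)
show(manip.grab_frame('top')['frame'],lambda X:proj('top',X),(-45,-36))
f=manip.grab_frame('wrist');np.savez('w7.npz',**f);M,R,t=f['mtx'],f['R'],f['t']
def PW(X): u=M@(R@X+t);return u[:2]/u[2]
show(f['frame'],PW,(-45,-36))
# sobel-like test in w5 reference: same line, handle mouth at 68
g=np.load('w5.npz');M5,R5,t5=g['mtx'],g['R'],g['t']
"
```

```text
-45 [(24, 5, 96), (28, 11, 97), (32, 18, 97), (36, 5, 95), (40, 5, 93), (44, 5, 97), (48, 5, 99), (52, 5, 97), (56, 3, 97), (60, 34, 105), (64, 90, 130), (68, 100, 174), (72, 83, 187), (76, 32, 178), (80, 3, 188), (84, 3, 192), (88, 3, 192), (92, 1, 192), (96, 3, 192), (100, 1, 192), (104, 1, 191), (108, 3, 192), (112, 3, 191), (116, 3, 190), (120, 1, 189), (124, 3, 189), (128, 3, 188), (132, 1, 189), (136, 0, 188)]
-36 [(24, 5, 95), (28, 3, 93), (32, 3, 92), (36, 5, 96), (40, 5, 94), (44, 5, 96), (48, 8, 99), (52, 8, 98), (56, 3, 97), (60, 46, 105), (64, 88, 113), (68, 86, 115), (72, 94, 133), (76, 100, 183), (80, 95, 187), (84, 59, 168), (88, 20, 166), (92, 3, 188), (96, 1, 192), (100, 1, 192), (104, 3, 192), (108, 3, 192), (112, 1, 191), (116, 3, 189), (120, 1, 189), (124, 1, 188), (128, 3, 188), (132, 3, 188), (136, 1, 185)]
-45 [(24, 14, 109), (28, 9, 108), (32, 38, 40), (36, 37, 41), (40, 49, 31), (44, 15, 116), (48, 9, 114), (52, 7, 116), (56, 11, 111), (60, 102, 130), (64, 95, 126), (68, 89, 214), (72, 89, 211), (76, 88, 209), (80, 89, 209), (84, 87, 209), (88, 89, 207), (92, 87, 208), (96, 91, 207), (100, 90, 206), (104, 87, 206), (108, 87, 206), (112, 89, 204), (116, 89, 204), (120, 90, 201), (124, 100, 156), (128, 111, 151), (132, 124, 148), (136, 117, 150)]
-36 [(24, 16, 113), (28, 2, 107), (32, 7, 114), (36, 9, 110), (40, 10, 105), (44, 13, 120), (48, 7, 114), (52, 7, 111), (56, 4, 117), (60, 105, 136), (64, 94, 138), (68, 100, 135), (72, 100, 135), (76, 100, 161), (80, 88, 208), (84, 91, 210), (88, 88, 208), (92, 90, 208), (96, 91, 207), (100, 90, 206), (104, 91, 204), (108, 90, 205), (112, 89, 203), (116, 91, 204), (120, 87, 200), (124, 99, 160), (128, 96, 175), (132, 98, 177), (136, 96, 175)]
```

The ferrule ends at x≈58 jig mm, where a handle that is home should put it. The jaw is fully back and the robot is clear of everything, so I'm handing in.

```bash
python3 -c "
from plant import manip
print(manip.job_done())"
```

```text
the job is handed in; nothing more can be done
None
```

The handle is driven home on the rasp, the jaw is back fully open, the robot is clear, and the job is handed in; squeezes stayed under 18 N except one brief 36 N reading as the trigger apparently bottomed out on the ninth tooth, and the verdict itself was not shown.

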